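# Tighten the dividing-head chuck with its self-ejecting key

### The arm

A 6-joint arm with a two-finger parallel gripper is mounted at the origin on the work surface. World frame = base frame: x ahead of the robot, y to its left, z up, the work surface at z = 0. Lengths are in mm, angles in rad, forces in N, time in s.
With the tool pointing down it reaches from about 350 to 875 mm from the base axis. Payload 4.2 kg.
Tool frame: the origin (TCP) lies between the finger pads; the fingertips stand 17 mm ahead of it and the grasp point (between the pads) lies 2 mm behind it (nose_length is the distance from the TCP to the fingertips, in mm); z points along the fingers, y is the direction in which the jaws open and shut (so a half turn about z gives the same grasp; the last joint's range is limited). The gripper opens to 85 mm and grips with 20 to 120 N. Pads are 22 mm wide; open, the fingers measure 114 mm over their backs; the gripper's body (76 mm by 85 mm) begins 54 mm behind the grasp point. The pads swing forward as they close: fully open they stand 13 mm farther back than shut.
Start: joints at [-0.927, 0.385, 0.008, 0, -1.194, -0.259], TCP at [234.622, -579.268, 248.312] pointing down, gripper open.
Joint ranges: [-3.14, 3.14], [-1.21, 2.06], [-1.07, 1.41], [-3.16, 2.05], [-2.99, -0.16], [-3.1, 3.1]. Speed limits (rad/s): [2.79, 2.79, 3.14, 3.14, 3.14, 3.14].

### API

Orientations are given as a unit quaternion [x, y, z, w].
In Python, from bench import * gives the robot as it stands.
- The arm moves only by the tool jog_arm, never from a script. Its argument "increments" is a list of rows, each a list of 4 numbers: the shift along the tool's x, y, z in m, then the turn about the tool's z in degrees. A call has 1 to 10 rows; each row is the pose to reach, as a shift and turn from the pose measured when the call began, along the tool's axes at that moment; what a row does not reach only later rows make up. A row lasts 1/8 s, in which the tool goes at most 62.5 mm and 10.7 degrees, less where a joint would pass 70% of its speed; a pose out of reach is approached as far as the arm can. A call with a gripper value outside its range is refused whole. "hand" is the gripper's target within -1 to 1 (fully open at 1, half-way at 0, shut at -1), set as the call begins (left out, the last holds). The fingers move at their own pace and stop on an object; the grip force is fixed at half the most. Time passes only in rows, so rows that repeat a pose let the fingers close. It gives the time, the measured TCP pose, the force and the opening at its end, in the units of the state.
- read_state(): the state, without advancing time (a new reading comes with each control period).
- get_image(name): name is "scene" or "top"; returns the picture (480x640x3 uint8, red, green, blue); there is no depth.
- calibration(name): a dict with "fx", "fy", "cx", "cy" (pixels), "position" and "rotation" of the camera in the world. Camera axes: x right, y up, looking along -z (the intrinsics and any distortion apply to the point x, -y, -z); pixel columns grow to the right and rows downward; lengths in mm; the calibration is good to about 2 mm. A picture is of the moment at which its call begins. calibration takes no time and is no camera call.
- job_done(): hands the job in, once; it reports no verdict.
The state is a dict: "clock": time; "joints": joint angles; "joint_vel": joint speeds; "joint_efforts": joint torques, N m; "position": TCP position; "ee_rot": TCP orientation; "contact_force": force on the tool from outside, world axes, zero at the start; "wrist_torque": the same for the moment, N m; "gripper_width": finger opening in mm.
Only numpy, scipy, OpenCV 4.12 (cv2) and the standard library are available. Lean on these libraries where they do the work, as an engineer would, in place of code of your own. Each camera call takes 0.05 s, during which the arm holds its last target.

### The job

Take the T-handled chuck key out of the wooden block, turn it until its square end meshes with the key socket on top of the three-jaw chuck, and press it fully home against its spring sleeve. Keeping it pressed home, tighten the chuck clockwise until it stops, so that the brass ring blank is clamped. Finish while still holding the key pressed home and tight (let go and it springs back up); do not disturb the pliers, oil bottle or loupe.

Things in the scene. Friction and masses are not known exactly. Their poses are not given: they have to be found in the camera images.
- key: Self-ejecting T-handle chuck key, steel, about 0.25 kg, upright in the block's hole. Origin: centre of the lower end of its 10 mm square (z = 0 to 25 mm, faces parallel to the key's x and y; lowest 3 mm bevelled down to 7 mm wide); z up along the key. Shaft 18 mm round to z = 60 mm, then 13 mm to 80 mm; head z = 80 to 104 mm.
- key_grip (a point): Centre of the key's flat-sided head, 92 mm above its lower end, same axes as the key: head 34 mm along x, 16 mm thick along y, 24 mm high; grip it here across y. A cross bar 10 mm thick runs through it along x, to 55 mm either side.
- sleeve (a joint): Spring sleeve of the key (24 mm round, 22 mm tall, red band): how far it is pushed up the key, m. At 0 (free) its underside is 6 mm above the key's lower end; at 0.012 it stops, underside 18 mm above the lower end, and the key is fully home. The spring pushes with 7 N at 0, rising to 11 N at 0.012.
- block_hole (a point): Mouth centre of the round 16 mm hole, 34 mm deep, in the top of the fixed wooden block (140 x 56 mm, 40 mm high); z up. The hole lies 35 mm from the block's centre along its x; three graver handles, up to 53 mm above the block, stand 68 mm and more from it towards -x. At the start the sleeve rests on the block, the key's square 6 mm in the hole.
- socket (a point): Mouth centre of the key socket in the pinion, level with the crown of the chuck, 135 mm above the bench; z up. Square hole 11.5 mm wide, 20 mm deep, faces parallel to this frame's x and y, which turn with the pinion; the key fits in any of four quarter turns.
- pinion (a joint): Angle of the pinion, rad, growing clockwise seen from above (tightening); 0.1 to 0.6 at the start; at 1.10 it stops firmly, the jaws clamped on the ring blank. It turns stiffly (about 0.08 N m) and stays where it is left. The key has up to 0.17 rad of play in the socket either way.
- head: Fixed grey dividing head with steel three-jaw chuck. Origin on the bench straight below the socket; spindle along y, 85 mm up: chuck 100 mm round, y = -28 to 28 mm, jaws and brass ring blank out to -58; headstock y = 42 to 120 mm, 131 mm high; index plate and crank out to 171 mm, 137 mm high. Base plate 130 mm wide.
- pliers: Flat-nose pliers, black handles, lying, 155 mm long, 12 mm high; leave alone. Origin near the middle, at the bench; jaws towards its x.
- oil: Amber oil bottle with a black cap, 38 mm round, 85 mm tall; leave alone. Origin under its centre.
- loupe: Folded steel loupe, 68 mm long, 22 mm high; leave alone. Origin under its round end, the rest towards its x.
There are look-alikes about, which are no part of the job. There is more than one size of the key; the one meant has the size given above. Several things have the shape of the head; the one meant has the colours described above.

How it is judged:
By the outcome, as a careful person would: the job done as asked, in the order asked, and still so for the second after the job is handed in, while the arm keeps its last pose, push and grip.
It also fails if it takes over 45 s, if anything falls off the work surface, if the arm or the gripper's body presses on something with over 40 N, if the wrist force passes 120 N, or if a joint passes its speed limit or range.

## Working session

There is one attempt and no reset: what is moved stays moved. The work goes in short steps, Python scripts to look and compute and a tool call to move; the robot and the scene stay as the last step left them, time stands still between calls to the robot, and variables do not carry over. Pictures are saved under pics/ and viewed, and the job is handed in when it is done.

Besides the shell and the picture viewer there is one more tool, called after "Request:" in YAML: its name, and indented under it one key for each argument. jog_arm: Moves the arm, as the interface text tells. Its arguments: {"type":"object","properties":{"increments":{"type":"array"},"hand":{"type":"number"}},"required":["increments"]}

```bash
mkdir -p pics; ls
python3 - <<'E'
from bench import *
import cv2
for n in("scene","top"):
    im=get_image(n); cv2.imwrite(f"pics/{n}0.png",im[:,:,::-1]); print(n,calibration(n))
print(read_state())
E
```

```text
pics
scene {'fx': 476.64194181549965, 'fy': 476.64194181549965, 'cx': 330.5158362857857, 'cy': 237.90359971735012, 'position': array([ 989.15892845, -702.62076165,  541.25208714]), 'rotation': array([0.4613058 , 0.15855672, 0.25860348, 0.83377513])}
top {'fx': 526.5349551497183, 'fy': 526.5349551497183, 'cx': 316.8976529909779, 'cy': 234.17300807285187, 'position': array([ 444.96862271, -126.73556481,  999.97083738]), 'rotation': array([ 0.03885394, -0.05102761, -0.69685148,  0.71434206])}
{'clock': 0.1, 'joints': array([-9.27359499e-01,  3.85505097e-01,  6.76802231e-03, -4.34847026e-04,
       -1.19402776e+00, -2.58619015e-01]), 'joint_vel': array([ 0.00118657, -0.00084398,  0.00383325,  0.00132096,  0.00027799,
       -0.00026239]), 'joint_efforts': array([-6.80437770e-04, -3.93319881e+01,  1.88928545e+01,  4.19791147e+00,
       -2.58956279e-03, -1.06581879e-06]), 'position': array([ 234.46213397, -578.82500226,  247.31778472]), 'ee_rot': array([-1.91145091e-01,  9.81561279e-01,  9.73920028e-04, -2.47143051e-04]), 'contact_force': array([ 0.23503501, -0.01417665,  0.20062432]), 'wrist_torque': array([-0.02536581,  0.00985099, -0.00962796]), 'gripper_width': 85.83944730075308}
```

View pics/scene0.png

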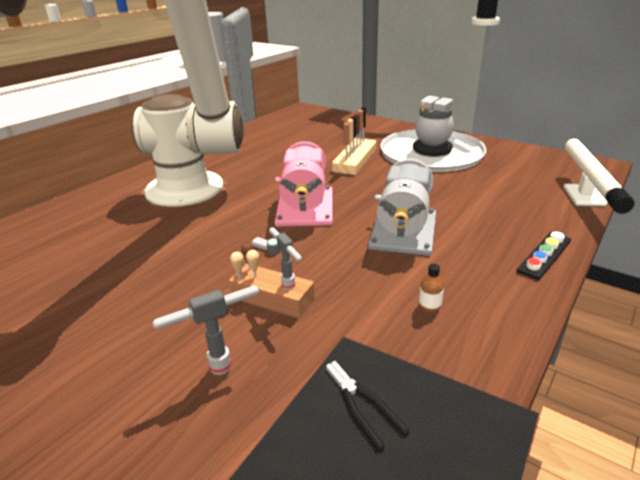

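View pics/top0.png

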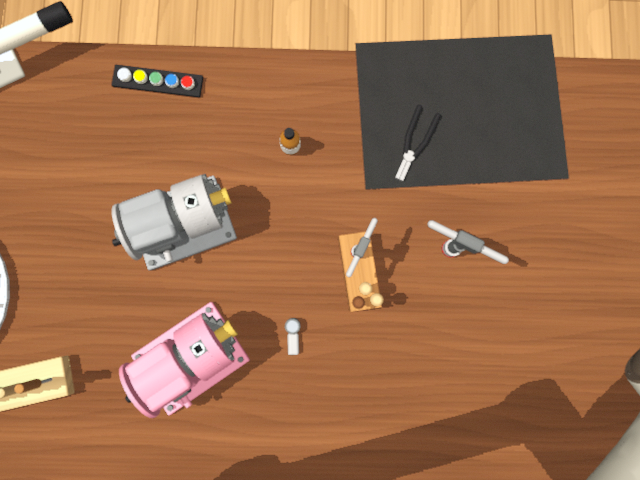

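```bash
cat > h.py <<'E'
import numpy as np, cv2
from scipy.spatial.transform import Rotation as R
from bench import *
def proj(n,P):
    c=calibration(n); r=R.from_quat(c['rotation']).as_matrix()
    p=(np.atleast_2d(P)-c['position'])@r
    return np.c_[c['cx']+c['fx']*p[:,0]/-p[:,2], c['cy']-c['fy']*p[:,1]/-p[:,2]]
def at_z(n,uv,z):
    c=calibration(n); r=R.from_quat(c['rotation']).as_matrix()
    uv=np.atleast_2d(uv).astype(float)
    d=np.c_[(uv[:,0]-c['cx'])/c['fx'],-(uv[:,1]-c['cy'])/c['fy'],-np.ones(len(uv))]@r.T
    return c['position']+d*((z-c['position'][2])/d[:,2])[:,None]
def tri(uvs):
    A=[];b=[]
    for n,uv in uvs:
        c=calibration(n); p0=c['position']; d=at_z(n,uv,0)[0]-p0; d/=np.linalg.norm(d)
        M=np.eye(3)-np.outer(d,d); A.append(M); b.append(M@p0)
    return np.linalg.lstsq(np.vstack(A),np.hstack(b),rcond=None)[0]
def crop(im,x0,y0,w,h,s,name):
    c=cv2.resize(im[y0:y0+h,x0:x0+w,::-1],None,fx=s,fy=s,interpolation=cv2.INTER_CUBIC)
    for i in range(0,w,10):
        cv2.putText(c,str(x0+i),(i*s,8),0,0.3,(0,255,0),1) if i%20==0 else 0
        cv2.line(c,(i*s,10),(i*s,16),(0,255,0),1)
    for i in range(0,h,10):
        cv2.putText(c,str(y0+i),(0,i*s+3),0,0.3,(0,255,0),1)
    cv2.imwrite('pics/'+name,c)
E
python3 - <<'E'
from h import *
t=cv2.imread('pics/top0.png')[:,:,::-1]; s=cv2.imread('pics/scene0.png')[:,:,::-1]
crop(t,330,210,75,110,8,'a.png') if 0 else crop(t,330,210,75,110,5,'a.png')
crop(t,105,165,140,110,5,'b.png')
crop(s,225,220,100,100,6,'c.png')
crop(s,365,155,80,100,6,'d.png')
a=[cv2.imread('pics/%s.png'%k) for k in 'abcd']
E
```

```text
(no output)
```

View pics/a.png

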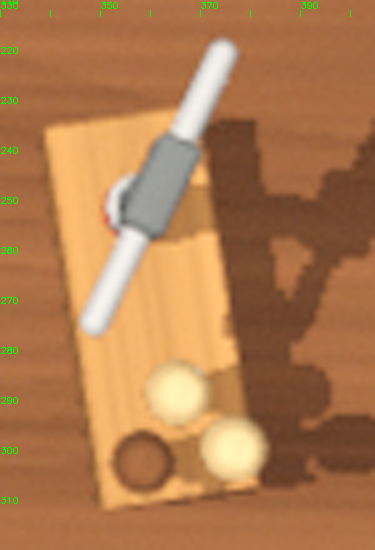

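View pics/b.png

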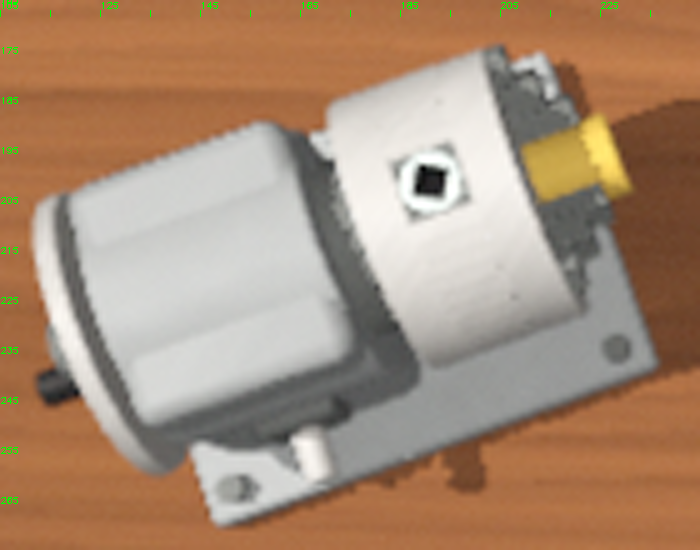

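View pics/c.png

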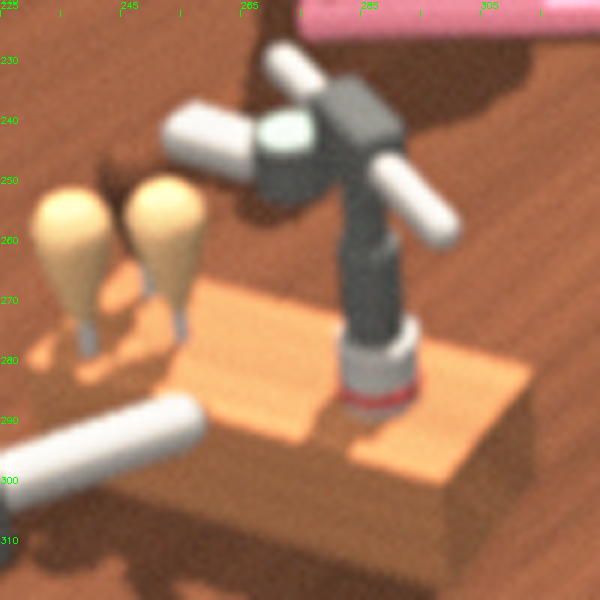

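View pics/d.png

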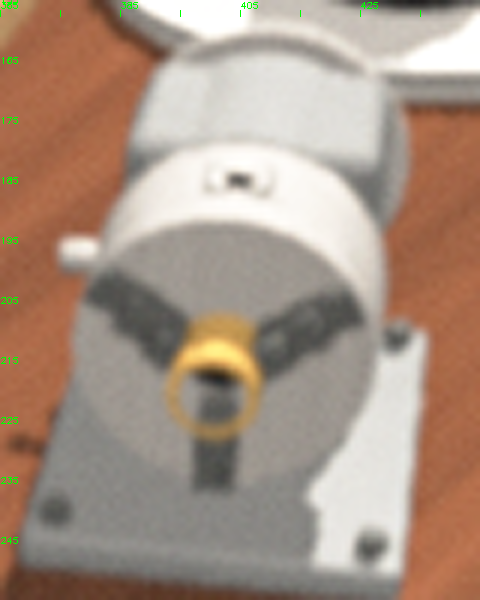

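Run:
```python
from h import *
A=at_z('top',[(375.2,219),(348.4,275.6),(361.8,247.3)],126); print(A, np.linalg.norm(A[0]-A[1])); d=A[0]-A[1]; print('barang',np.degrees(np.arctan2(d[1],d[0])))
print('headtop',at_z('top',(362.3,247.4),138))
# block top corners in top
B=at_z('top',[(339,236),(351,311.5),(382,307.3)],40); print(B, np.linalg.norm(B[0]-B[1]),np.linalg.norm(B[2]-B[1]))
print('blockang',np.degrees(np.arctan2(*(B[0]-B[1])[1::-1])))
u=(B[0]-B[1]);u/=np.linalg.norm(u); v=B[2]-B[1]; v/=np.linalg.norm(v)
print('hole',B[1]+105*u+28*v)
print('bar tri',tri([('top',(375.2,219)),('scene',(225+447/6,220+232/6))]),tri([('top',(348.4,275.6)),('scene',(225+280/6,220+56/6))]))
S=at_z('top',(190.8,201.2),135);print('socket',S, proj('scene',S), 'scene obs',365+238/6,155+181/6)
print(at_z('scene',(365+238/6,155+181/6),135), tri([('top',(190.8,201.2)),('scene',(365+238/6,155+181/6))]))
# base plate edges
bp=at_z('top',[(105+655/5,165+368/5),(105+222/5,165+525/5)],10); dd=bp[0]-bp[1]; print('base edge',bp,np.degrees(np.arctan2(dd[1],dd[0])))
```

```text
[[ 585.22278976 -238.008623    126.        ]
 [ 489.02958399 -194.37238513  126.        ]
 [ 536.77354115 -216.03053297  126.        ]] 105.6279039452439
barang -24.400525841984102
headtop [[ 535.36846546 -215.6318164   138.        ]]
[[ 565.61802237 -182.56105514   40.        ]
 [ 428.75168649 -206.76615704   40.        ]
 [ 437.58159248 -262.83625241   40.        ]] 138.9902185579379 56.76110318555053
blockang 10.029178466745298
hole [ 536.50295516 -216.1395697    40.        ]
bar tri [ 585.97088048 -237.00682688  127.24219462] [ 489.99665388 -193.23976496  127.62553471]
socket [[605.56572981  70.51610388 135.        ]] [[403.74553216 184.93187486]] scene obs 404.6666666666667 185.16666666666666
[[607.58817349  70.52179987 135.        ]] [606.40095874  71.18177229 134.2056604 ]
base edge [[559.39598028  10.21701442  10.        ]
 [496.19778064 168.97791162  10.        ]] -68.29390456996006
```

```bash
cat >> h.py <<'E'
def row(P,psi):
    s=read_state(); M=R.from_quat(s['ee_rot']).as_matrix()
    cur=np.degrees(np.arctan2(M[1,0],M[0,0]))
    t=-(psi-cur); t=(t+180)%360-180
    print('cur',s['position'].round(1),'psi',cur.round(2),'tilt z',M[:,2].round(4),'j6',np.degrees(s['joints'][5]).round(1),'F',s['contact_force'].round(1),'T',s['wrist_torque'].round(2),'w',round(s['gripper_width'],1),'t',s['clock'])
    print('row',(M.T@(np.array(P)-s['position'])/1000).round(4),'turn',round(t,1))
E
python3 - <<'E'
from h import *
row((536.6,-215.7,262),-24.4)
t=cv2.imread('pics/top0.png')[:,:,::-1]
crop(t,176,186,30,30,20,'e.png')
E
```

```text
cur [ 234.5 -578.8  247.3] psi -157.96 tilt z [-9.0e-04  1.8e-03 -1.0e+00] j6 -14.8 F [ 0.2 -0.   0.2] T [-0.03  0.01 -0.01] w 85.8 t 0.1
row [-0.4163  0.2232 -0.0143] turn -133.6
```

View pics/e.png

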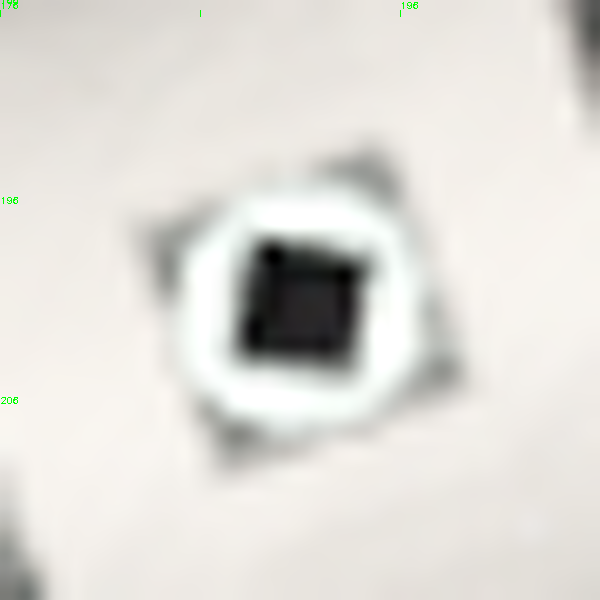

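Run:
```python
from h import *
def f(c,z=135):
    uv=[(176-.5+x/20,186-.5+y/20) for x,y in c]; P=at_z('top',uv,z)
    e=[P[1]-P[0],P[2]-P[3]]; g=[P[0]-P[3],P[1]-P[2]]
    print(P.mean(0).round(1),[np.degrees(np.arctan2(q[1],q[0])).round(1) for q in e+g],[np.linalg.norm(q).round(1) for q in e+g])
f([(258,238),(372,260),(355,370),(235,358)])
f([(155,235),(375,160),(455,372),(232,460)])
# centre by intensity of white disk
t=cv2.imread('pics/top0.png')
g=t[:,:,1].astype(float); p=(g[186:216,176:206]>200)
```

```text
[606.2  70.6 135. ] [np.float64(-99.5), np.float64(-94.3), np.float64(-7.6), np.float64(-5.6)] [np.float64(9.7), np.float64(10.0), np.float64(10.3), np.float64(9.4)]
[606.2  70.7 135. ] [np.float64(-69.0), np.float64(-66.3), np.float64(21.5), np.float64(23.1)] [np.float64(19.1), np.float64(19.7), np.float64(20.2), np.float64(19.3)]
```

Request:
jog_arm:
  increments:
    - [-0.416, 0.223, -0.014, -60]
    - [-0.416, 0.223, -0.014, -60]
    - [-0.416, 0.223, -0.014, -60]
    - [-0.416, 0.223, -0.014, -60]
    - [-0.416, 0.223, -0.014, -60]
    - [-0.416, 0.223, -0.014, -60]
    - [-0.416, 0.223, -0.014, -60]
    - [-0.416, 0.223, -0.014, -60]
    - [-0.416, 0.223, -0.014, -60]
  hand: 1

```text
clock: 1.23
position: [537.5, -214.1, 261.0]
ee_rot: [-0.658, 0.753, 0.001, 0.0]
contact_force: [-1.5, -0.9, 0.4]
gripper_width: 85.4
```

Run:
```python
from h import *
row((537.3,-215.1,230),-24.4)
```

```text
cur [ 537.5 -214.1  261. ] psi -97.76 tilt z [-0.0019  0.0022 -1.    ] j6 -2.0 F [-1.5 -0.9  0.4] T [-0.06  0.06  0.04] w 85.4 t 1.225
row [0.0011 0.     0.0309] turn -73.4
```

Request:
jog_arm:
  increments:
    - [0.001, 0, 0.0, -73.4]
    - [0.001, 0, 0.0, -73.4]
    - [0.001, 0, 0.0, -73.4]
    - [0.001, 0, 0.0, -73.4]
    - [0.001, 0, 0.0, -73.4]
    - [0.001, 0, 0.0, -73.4]
    - [0.001, 0, 0.0, -73.4]
    - [0.001, 0, 0.031, -73.4]
    - [0.001, 0, 0.031, -73.4]
    - [0.001, 0, 0.031, -73.4]

```text
clock: 2.48
position: [537.4, -215.7, 230.7]
ee_rot: [0.977, -0.211, -0.001, -0.001]
contact_force: [0.5, -0.1, 0.0]
gripper_width: 85.7
```

Run:
```python
from h import *
s=get_image('scene'); t=get_image('top')
row((537.3,-215.1,124),-24.4)
crop(s,220,170,130,130,5,'f.png'); crop(t,310,190,110,110,6,'g.png')
for z in(126,200): print(proj('scene',(537.3,-215.1,z)))
```

```text
cur [ 537.8 -215.4  231.2] psi -24.37 tilt z [ 1.0e-04  1.5e-03 -1.0e+00] j6 71.5 F [0.4 0.9 0.4] T [0.01 0.03 0.02] w 85.4 t 2.575
row [-5.000e-04  1.000e-04  1.072e-01] turn 0.0
[[283.80828362 243.95826604]]
[[280.1358955  203.76530207]]
```

View pics/f.png

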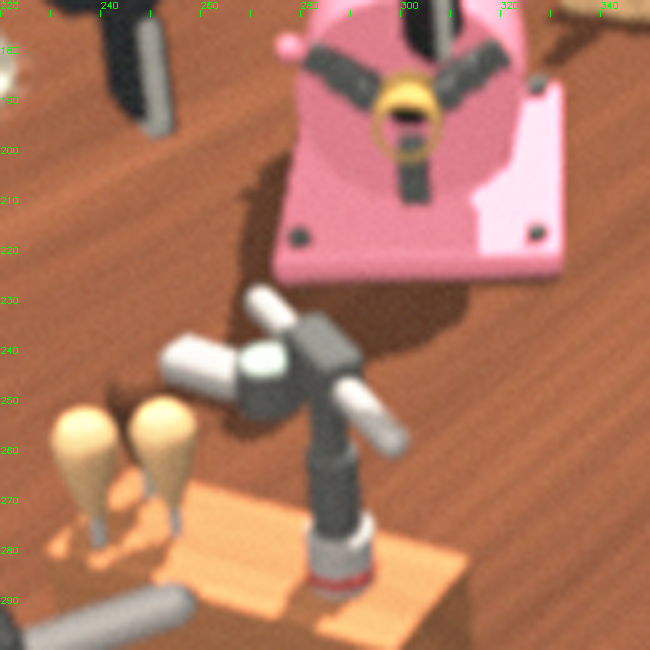

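View pics/g.png

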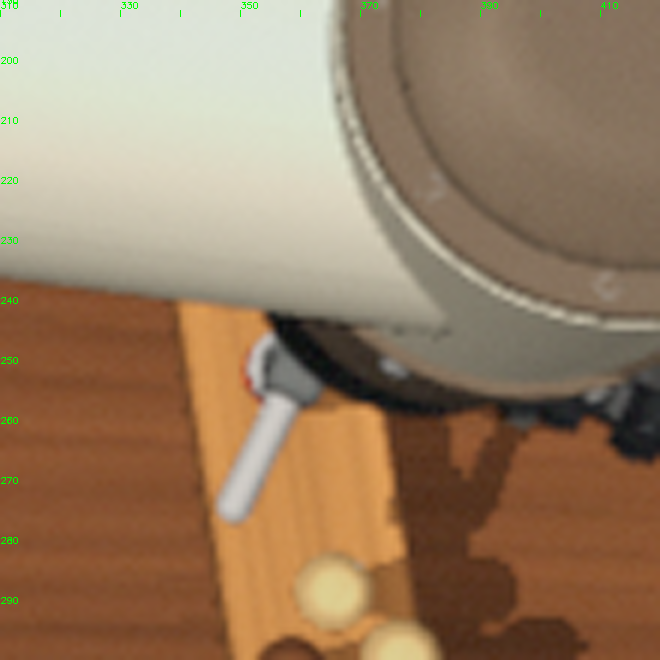

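Request:
jog_arm:
  increments:
    - [0, 0, 0.03, 0]
    - [0, 0, 0.06, 0]
    - [0, 0, 0.09, 0]
    - [0, 0, 0.107, 0]
    - [0, 0, 0.107, 0]
    - [0, 0, 0.107, 0]

```text
clock: 3.32
position: [538.8, -215.5, 125.6]
ee_rot: [0.978, -0.211, 0.001, -0.001]
contact_force: [0.2, 0.4, 1.1]
gripper_width: 85.4
```

Run:
```python
from h import *
s=get_image('scene')
row((537.3,-215.1,124),-24.4)
crop(s,220,170,130,130,5,'i.png')
```

```text
cur [ 538.8 -215.4  125.7] psi -24.35 tilt z [ 2.9e-03  9.0e-04 -1.0e+00] j6 71.6 F [-0.1 -0.6 -0.4] T [0.   0.04 0.  ] w 85.3 t 3.375
row [-0.0015  0.0003  0.0017] turn 0.0
```

View pics/i.png

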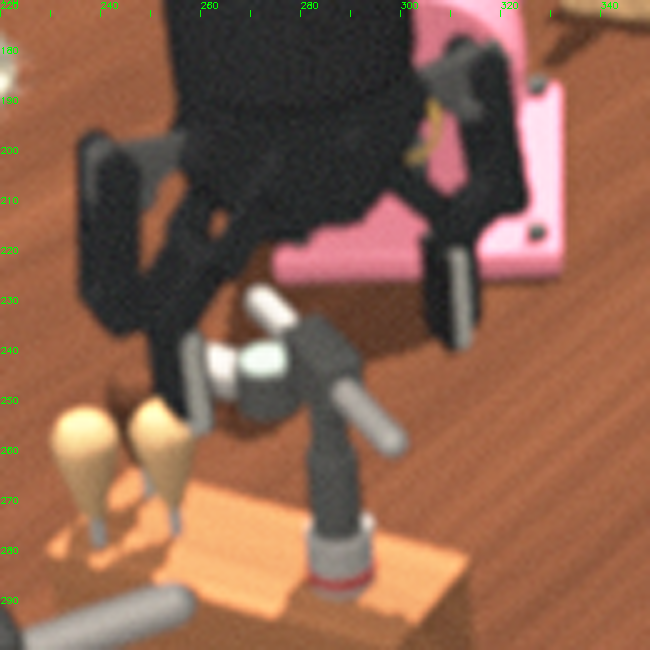

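Request:
jog_arm:
  increments:
    - [-0.0015, 0, 0.0015, 0]
    - [-0.0015, 0, 0.0015, 0]
    - [-0.0015, 0, 0.0015, 0]
    - [-0.0015, 0, 0.0015, 0]
    - [-0.0015, 0, 0.0015, 0]
    - [-0.0015, 0, 0.0015, 0]
    - [-0.0015, 0, 0.0015, 0]
    - [-0.0015, 0, 0.0015, 0]
    - [-0.0015, 0, 0.0015, 0]
    - [-0.0015, 0, 0.0015, 0]
  hand: -1

```text
clock: 4.62
position: [537.6, -214.9, 124.4]
ee_rot: [0.978, -0.211, 0.002, -0.001]
contact_force: [-1.0, 2.1, 4.3]
gripper_width: 15.0
```

Run:
```python
from h import *
s=get_image('scene')
row((537.3,-215.1,244),-24.4)
crop(s,220,170,130,130,5,'j.png')
```

```text
cur [ 537.5 -214.8  124.4] psi -24.34 tilt z [ 3.1e-03  8.0e-04 -1.0e+00] j6 71.5 F [-0.5  0.5  4.4] T [ 0.32  0.25 -0.  ] w 15.1 t 4.675
row [ 2.000e-04  1.000e-04 -1.196e-01] turn 0.1
```

View pics/j.png

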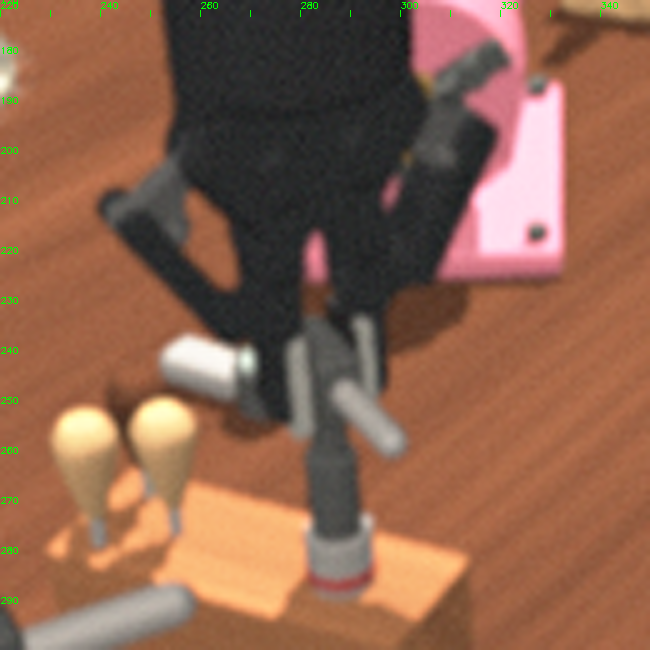

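Request:
jog_arm:
  increments:
    - [0, 0, -0.01, 0]
    - [0, 0, -0.03, 0]
    - [0, 0, -0.06, 0]
    - [0, 0, -0.09, 0]
    - [0, 0, -0.12, 0]
    - [0, 0, -0.126, 0]
    - [0, 0, -0.126, 0]
    - [0, 0, -0.126, 0]

```text
clock: 5.68
position: [536.2, -214.7, 248.5]
ee_rot: [0.977, -0.211, -0.0, -0.001]
contact_force: [-0.2, 0.4, -2.0]
gripper_width: 15.0
```

Run:
```python
from h import *
s=get_image('scene')
row((606.2,70.6,252),-6.6)
crop(s,220,130,130,130,5,'k.png')
st=read_state()
M=R.from_quat(st['ee_rot']).as_matrix(); p=st['position']-2*M[:,2]
for d in(0,92,): print(d,proj('scene',p+M[:,2]*d))
```

```text
cur [ 536.4 -214.8  248.6] psi -24.36 tilt z [-1.0e-04  1.6e-03 -1.0e+00] j6 71.5 F [ 0.4 -0.2 -2.8] T [-0.    0.02 -0.01] w 15.0 t 5.725
row [-0.0541 -0.2888 -0.0029] turn -17.8
0 [[277.07344092 173.53666654]]
92 [[281.98594067 226.44910041]]
```

View pics/k.png

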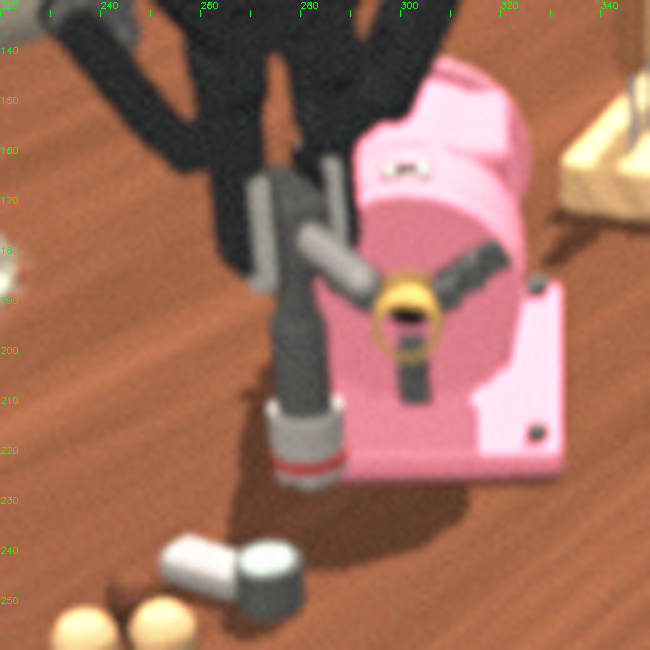

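Request:
jog_arm:
  increments:
    - [-0.054, -0.289, -0.003, -17.8]
    - [-0.054, -0.289, -0.003, -17.8]
    - [-0.054, -0.289, -0.003, -17.8]
    - [-0.054, -0.289, -0.003, -17.8]
    - [-0.054, -0.289, -0.003, -17.8]
    - [-0.054, -0.289, -0.003, -17.8]
    - [-0.054, -0.289, -0.003, -17.8]
    - [-0.054, -0.289, -0.003, -17.8]

```text
clock: 6.72
position: [606.0, 69.6, 251.7]
ee_rot: [0.998, -0.058, -0.001, -0.001]
contact_force: [0.7, -0.5, -2.6]
gripper_width: 14.9
```

Run:
```python
from h import *
s=get_image('scene');t=get_image('top')
row((606.2,70.6,238),-6.7)
crop(s,350,100,100,100,7,'l.png')
crop(t,120,150,130,100,6,'m.png')
st=read_state()
M=R.from_quat(st['ee_rot']).as_matrix(); p=st['position']-2*M[:,2]
for d in(0,92,): print(d,proj('scene',p+M[:,2]*d))
print(proj('scene',[(606.2,70.6,135)]))
x=M[:,0]
for k in(-55,55): print(proj('top',p+k*x),proj('scene',p+k*x))
```

```text
cur [606.2  69.6 252.1] psi -6.65 tilt z [-2.0e-04  1.5e-03 -1.0e+00] j6 61.7 F [-0.2 -0.1 -2.5] T [-0.07  0.03  0.03] w 14.7 t 6.825
row [-0.0001 -0.001   0.0141] turn 0.0
0 [[407.37250189 126.11548199]]
92 [[404.60445669 172.41858417]]
[[404.05389582 184.99023441]]
[[166.62772725 222.59688703]] [[383.14640159 120.36597956]]
[[179.9552896  148.39528846]] [[433.43113007 132.29989235]]
```

View pics/l.png

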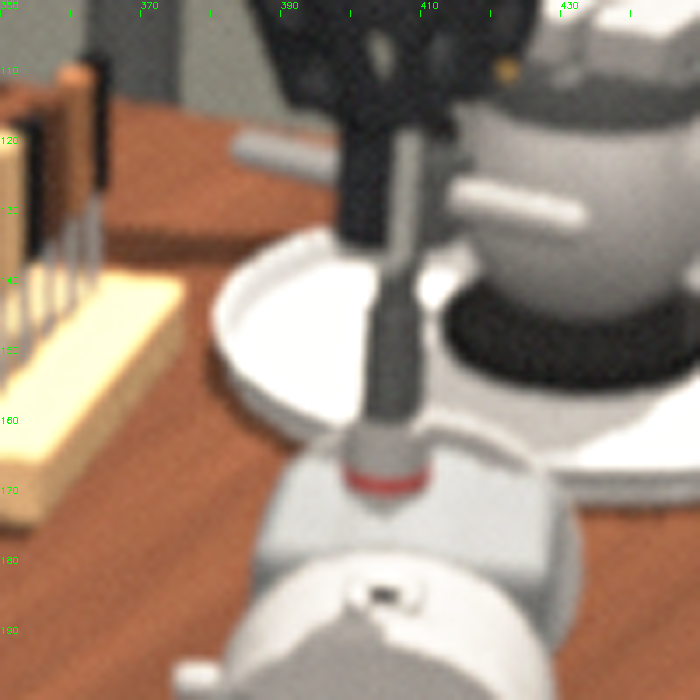

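View pics/m.png

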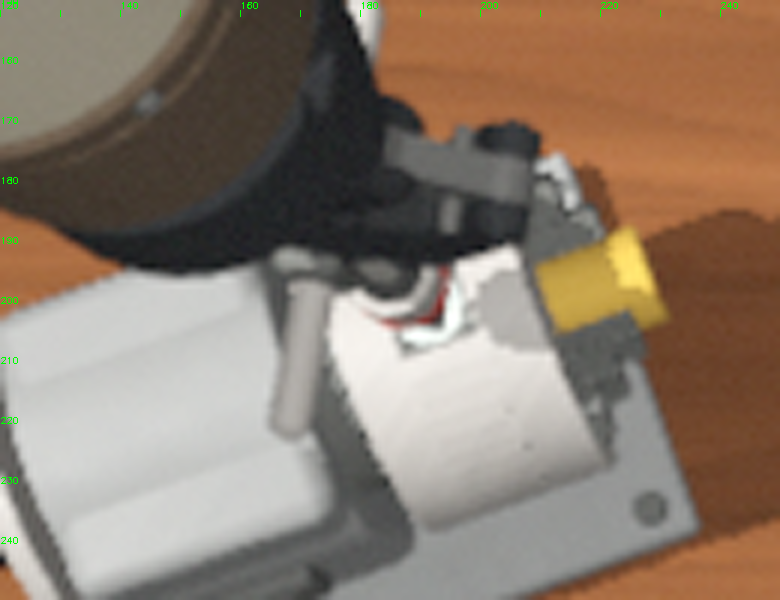

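```bash
cat >> h.py <<'E'
def overlay(n,im,x0,y0,w,h,s,name,extra=[]):
    st=read_state(); M=R.from_quat(st['ee_rot']).as_matrix(); g=st['position']-2*M[:,2]
    c=cv2.resize(im[y0:y0+h,x0:x0+w,::-1],None,fx=s,fy=s,interpolation=cv2.INTER_CUBIC)
    def pl(P,col):
        q=proj(n,P); q=((q-[x0,y0]+.5)*s*16).round().astype(np.int32)
        cv2.polylines(c,[q.reshape(-1,1,2)],False,col,1,cv2.LINE_AA,4)
    th=np.linspace(0,2*np.pi,60)
    def circ(r,zk): return g+np.outer(r*np.cos(th),M[:,0])+np.outer(r*np.sin(th),M[:,1])+(92-zk)*M[:,2]
    pl(circ(12,6),(0,255,0)); pl(circ(12,28),(0,255,0)); pl(circ(9,60),(255,0,0))
    for a,b in((5,0),(-5,0)):
        pl([g+a*M[:,1]-55*M[:,0],g+a*M[:,1]+55*M[:,0]],(255,255,0))
    q=[(5,5),(5,-5),(-5,-5),(-5,5),(5,5)]
    pl([g+92*M[:,2]+a*M[:,0]+b*M[:,1] for a,b in q],(255,0,255))
    for P in extra: pl(P,(0,0,255))
    cv2.imwrite('pics/'+name,c)
def sq(x,y,ang,w=11.5,z=135):
    a=np.radians(ang)+np.pi/4+np.arange(5)*np.pi/2
    return np.c_[x+w/2**.5*np.cos(a),y+w/2**.5*np.sin(a),np.full(5,z)]
E
python3 - <<'E'
from h import *
s=get_image('scene');t=get_image('top')
e=[sq(606.2,70.6,-6.7),sq(606.2,70.6,22,20)]
overlay('scene',s,370,110,80,80,9,'n.png',e)
overlay('top',t,155,170,70,60,11,'o.png',e)
E
```

```text
(no output)
```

View pics/n.png

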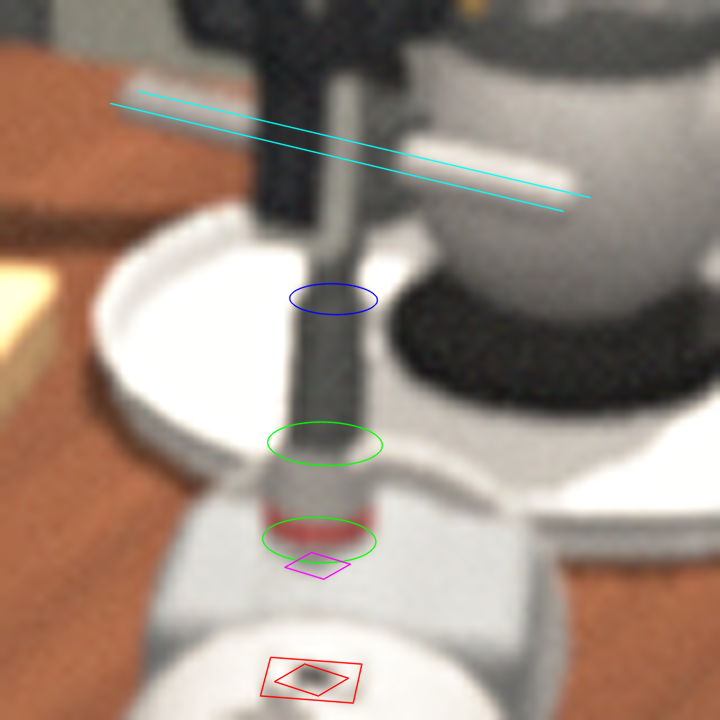

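View pics/o.png

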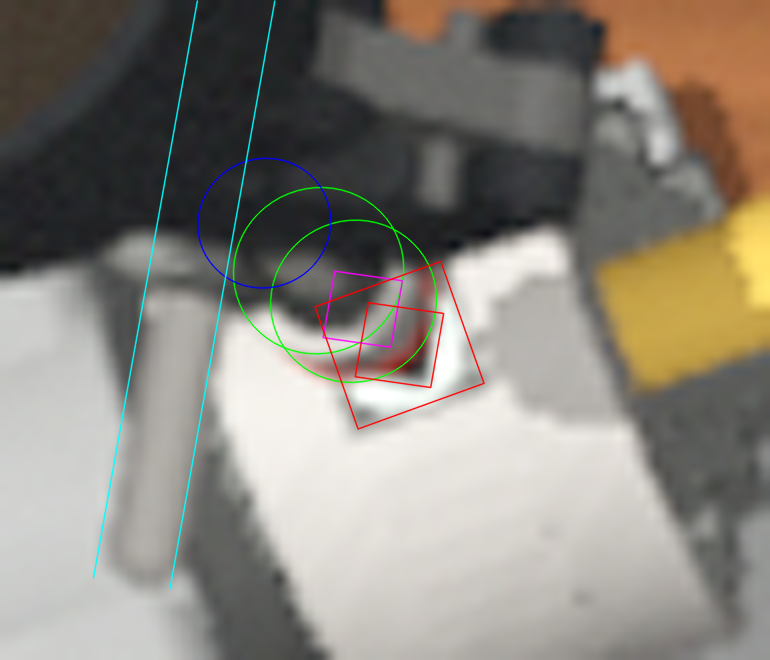

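Request:
jog_arm:
  increments:
    - [0, -0.001, 0.01, 0]
    - [0, -0.001, 0.02, 0]
    - [0, -0.001, 0.022, 0]
    - [0, -0.001, 0.022, 0]

```text
clock: 7.42
position: [606.4, 70.8, 229.9]
ee_rot: [0.998, -0.058, -0.0, -0.001]
contact_force: [-0.8, -0.6, -2.0]
gripper_width: 15.2
```

Run:
```python
from h import *
row((606.3,70.7,222),-6.7)
s=get_image('scene');t=get_image('top')
e=[sq(606.2,70.6,-6.7),sq(606.2,70.6,22,20)]
overlay('scene',s,370,110,80,80,9,'p.png',e)
overlay('top',t,155,170,70,60,11,'q.png',e)
```

```text
cur [606.4  70.8 229.9] psi -6.63 tilt z [-5.0e-04  1.3e-03 -1.0e+00] j6 61.6 F [-0.8 -0.6 -2. ] T [-0.03 -0.01 -0.05] w 15.2 t 7.425
row [-0.0001  0.0002  0.0079] turn 0.1
```

View pics/p.png

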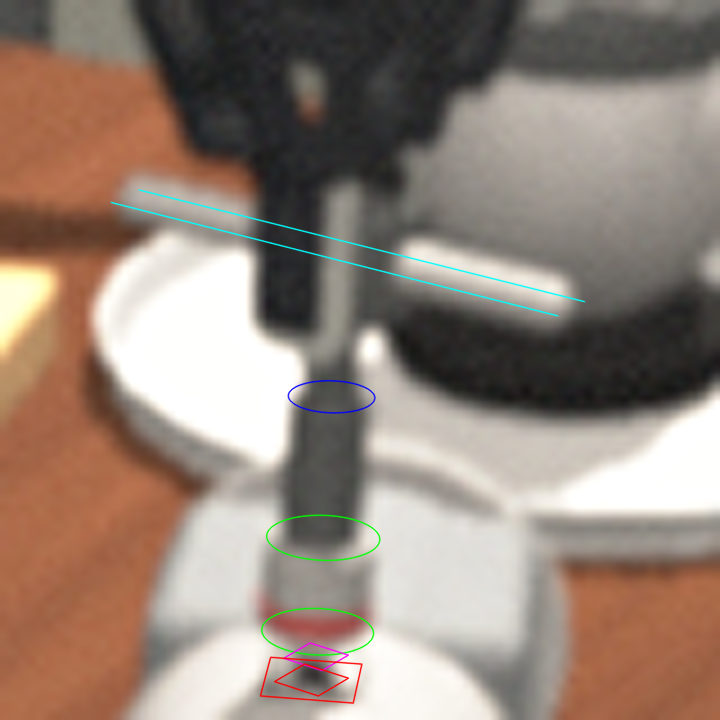

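View pics/q.png

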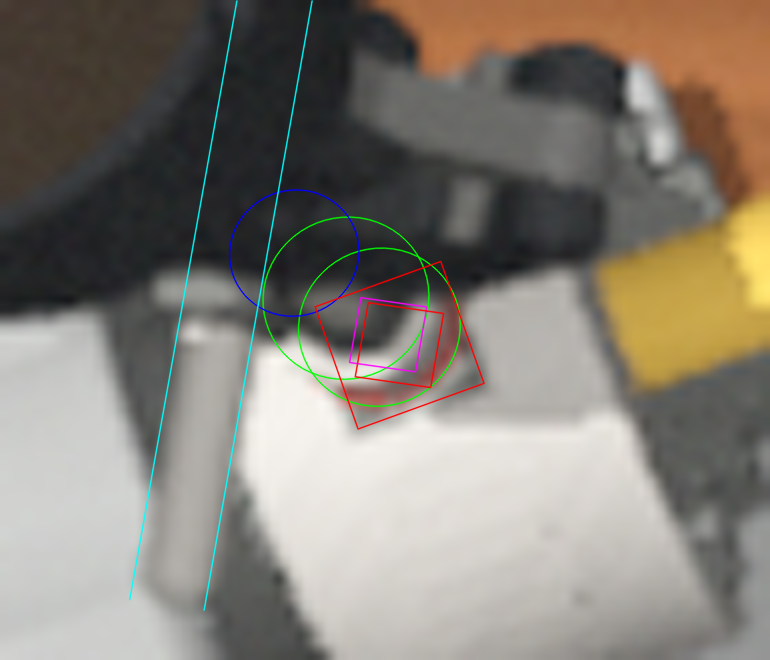

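Request:
jog_arm:
  increments:
    - [0, 0, 0.003, 0]
    - [0, 0, 0.006, 0]
    - [0, 0, 0.008, 0]
    - [0, 0, 0.008, 0]

```text
clock: 8.02
position: [606.5, 71.0, 222.2]
ee_rot: [0.998, -0.058, 0.0, -0.001]
contact_force: [-1.4, 0.2, -2.8]
gripper_width: 15.2
```

Run:
```python
from h import *
row((606.3,70.7,214),-6.7)
```

```text
cur [606.5  71.  222.2] psi -6.62 tilt z [ 2.0e-04  1.5e-03 -1.0e+00] j6 61.6 F [-1.4  0.2 -2.8] T [0.02 0.02 0.03] w 15.2 t 8.025
row [-0.0002  0.0003  0.0082] turn 0.1
```

No contact force at 222 mm, so the tip is probably entering. I'll press further.

Request:
jog_arm:
  increments:
    - [0, 0, 0.002, 0]
    - [0, 0, 0.004, 0]
    - [0, 0, 0.006, 0]
    - [0, 0, 0.007, 0]
    - [0, 0, 0.007, 0]

```text
clock: 8.65
position: [606.8, 71.0, 217.0]
ee_rot: [0.998, -0.057, 0.001, -0.001]
contact_force: [-3.0, 0.5, 6.1]
gripper_width: 15.1
```

Run:
```python
from h import *
row((606.3,70.7,208),-6.7)
s=get_image('scene')
e=[sq(606.2,70.6,-6.7),sq(606.2,70.6,22,20)]
overlay('scene',s,370,130,80,80,9,'r.png',e)
```

```text
cur [606.8  71.  217. ] psi -6.59 tilt z [ 0.0019  0.0014 -1.    ] j6 61.6 F [-3.   0.5  6.1] T [ 0.17  0.94 -0.05] w 15.1 t 8.65
row [-0.0004  0.0004  0.009 ] turn 0.1
```

View pics/r.png

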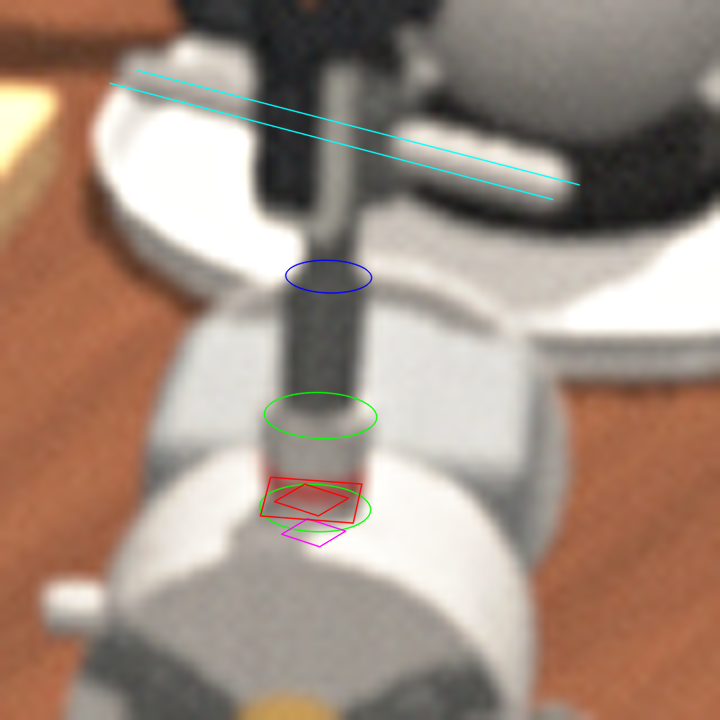

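Request:
jog_arm:
  increments:
    - [-0.0005, 0, 0.003, 0]
    - [-0.0005, 0, 0.006, 0]
    - [-0.0005, 0, 0.009, 0]
    - [-0.0005, 0, 0.012, 0]
    - [-0.0005, 0, 0.012, 0]
    - [-0.0005, 0, 0.012, 0]

```text
clock: 9.45
position: [606.6, 71.0, 207.9]
ee_rot: [0.998, -0.057, 0.002, -0.001]
contact_force: [-4.2, 0.7, 8.3]
gripper_width: 15.4
```

Run:
```python
from h import *
row((606.3,70.7,207),-6.7)
```

```text
cur [606.6  71.  207.9] psi -6.54 tilt z [ 0.0045  0.0012 -1.    ] j6 61.6 F [-4.2  0.7  8.3] T [ 0.17  1.31 -0.03] w 15.4 t 9.45
row [-0.0003  0.0004  0.0009] turn 0.2
```

Request:
jog_arm:
  increments:
    - [-0.001, 0, 0.003, 0]
    - [-0.001, 0, 0.005, 0]
    - [-0.001, 0, 0.005, 0]
    - [-0.001, 0, 0.005, 0]

```text
clock: 9.95
position: [606.5, 71.1, 207.3]
ee_rot: [0.998, -0.056, 0.004, -0.001]
contact_force: [-3.9, 0.6, 13.2]
gripper_width: 15.2
```

Run:
```python
from h import *
row((606.3,70.7,207),-6.7)
```

```text
cur [606.5  71.1 207.3] psi -6.48 tilt z [ 8.9e-03  9.0e-04 -1.0e+00] j6 61.5 F [-3.9  0.6 13.2] T [0.15 1.8  0.01] w 15.2 t 9.95
row [-0.0001  0.0004  0.0003] turn 0.2
```

Request:
jog_arm:
  increments:
    - [-0.0005, 0, 0.0055, 5]
    - [-0.0005, 0, 0.0055, 10]
    - [-0.0005, 0, 0.0055, 15]
    - [-0.0005, 0, 0.0055, 20]
    - [-0.0005, 0, 0.0055, 24]
    - [-0.0005, 0, 0.0055, 28]
    - [-0.0005, 0, 0.0055, 32]
    - [-0.0005, 0, 0.0055, 35]
    - [-0.0005, 0, 0.0055, 38]
    - [-0.0005, 0, 0.0055, 38]

```text
clock: 11.2
position: [606.6, 71.1, 207.2]
ee_rot: [0.926, -0.378, 0.006, -0.003]
contact_force: [-7.3, 1.7, 18.3]
gripper_width: 15.0
```

Run:
```python
from h import *
row((606.3,70.7,207),-52)
s=get_image('scene');t=get_image('top')
e=[sq(606.2,70.6,-41),sq(606.2,70.6,22,20)]
overlay('scene',s,360,130,90,90,8,'s.png',e)
overlay('top',t,155,170,70,60,11,'t.png',e)
```

```text
cur [606.6  71.1 207.2] psi -44.39 tilt z [ 1.340e-02  5.000e-04 -9.999e-01] j6 23.5 F [-7.3  1.7 18.3] T [0.37 2.46 0.05] w 15.0 t 11.2
row [0.0001 0.0005 0.0002] turn 7.6
```

View pics/s.png

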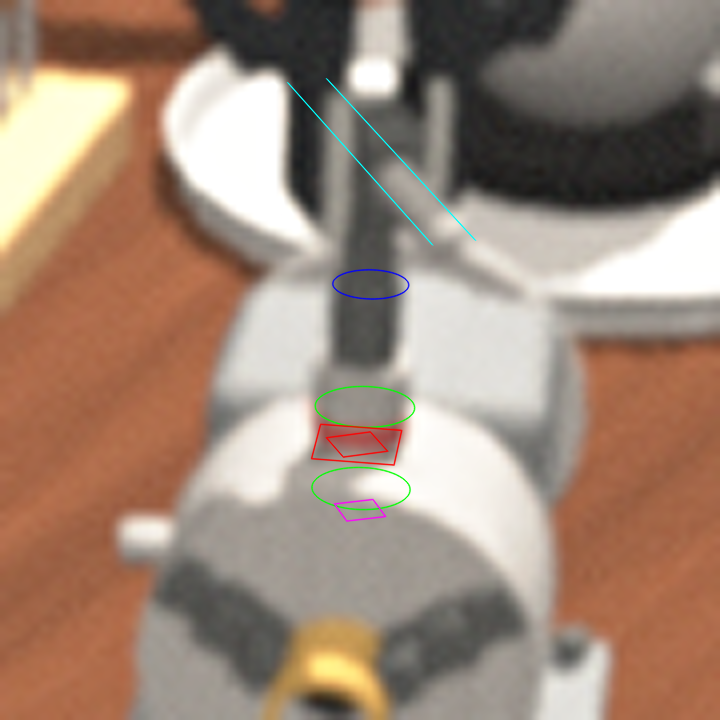

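View pics/t.png

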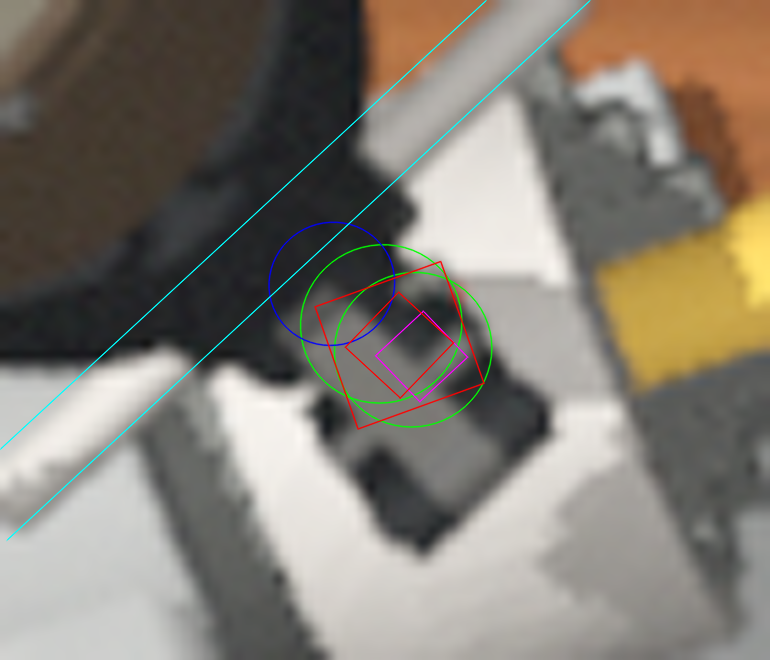

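Request:
jog_arm:
  increments:
    - [-0.0015, 0.0015, 0.005, 2]
    - [-0.0015, 0.0015, 0.005, 4]
    - [-0.0015, 0.0015, 0.005, 6]
    - [-0.0015, 0.0015, 0.005, 8]
    - [-0.0015, 0.0015, 0.005, 10]
    - [-0.0015, 0.0015, 0.005, 12]
    - [-0.0015, 0.0015, 0.005, 12]
    - [-0.0015, 0.0015, 0.005, 12]

```text
clock: 12.3
position: [605.9, 71.8, 207.3]
ee_rot: [0.882, -0.471, 0.008, -0.005]
contact_force: [-4.5, 2.1, 15.4]
gripper_width: 15.2
```

Run:
```python
from h import *
row((606.3,70.7,207),-58)
```

```text
cur [605.9  71.8 207.3] psi -56.23 tilt z [ 0.0198  0.0013 -0.9998] j6 11.5 F [-4.5  2.1 15.4] T [0.86 1.85 0.2 ] w 15.2 t 12.3
row [0.0011 0.0003 0.0003] turn 1.8
```

Request:
jog_arm:
  increments:
    - [0, 0, 0.005, 2]
    - [0, 0, 0.005, 4]
    - [0, 0, 0.005, 6]
    - [0, 0, 0.005, 6]
    - [0, 0, 0.005, 6]

```text
clock: 12.92
position: [606.0, 71.9, 207.3]
ee_rot: [0.857, -0.515, 0.01, -0.006]
contact_force: [-7.8, 2.0, 16.6]
gripper_width: 15.1
```

Run:
```python
from h import *
row((606.3,70.7,207),-58)
s=get_image('scene');t=get_image('top')
e=[sq(606.2,70.6,-41),sq(606.2,70.6,22,20)]
overlay('scene',s,360,130,90,90,8,'u.png',e)
overlay('top',t,130,140,110,90,7,'v.png',e)
```

```text
cur [606.   71.9 207.3] psi -62.06 tilt z [ 2.270e-02  5.000e-04 -9.997e-01] j6 5.5 F [-7.8  2.  16.6] T [0.49 2.82 0.44] w 15.1 t 12.925
row [0.0011 0.0003 0.0003] turn -4.1
```

View pics/u.png

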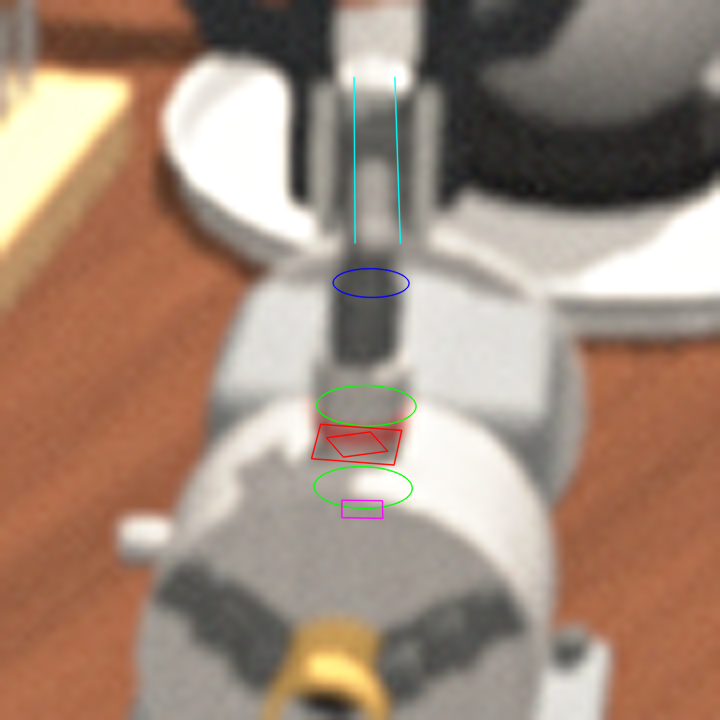

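View pics/v.png

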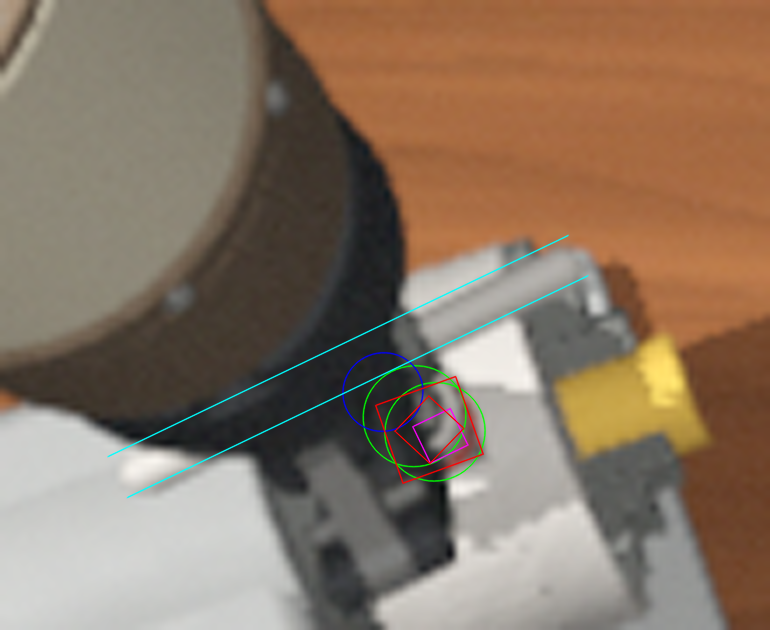

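Run:
```python
from h import *
t=get_image('top')
print(t.shape)
crop(t,140,170,80,45,9,'w.png')
# angle for candidate yaw
st=read_state(); M=R.from_quat(st['ee_rot']).as_matrix(); g=st['position']-2*M[:,2]
for psi in(-50,-54,-58,-62):
    d=np.array([np.cos(np.radians(psi)),np.sin(np.radians(psi)),0])
    a,b=proj('top',[g-53*d,g+53*d]); print(psi,a,b,np.degrees(np.arctan2(*(b-a)[::-1])))
```

```text
(480, 640, 3)
-50 [151.02578691 213.07346719] [207.10258008 170.59129137] -37.14652878775553
-54 [149.63683984 211.13369963] [208.49887291 172.49114849] -33.28464482408409
-58 [148.39408361 209.10043442] [209.75456325 174.48572957] -29.428236254164172
-62 [147.3034737  206.98386169] [210.86344378 176.5655974 ] -25.57464912070063
```

View pics/w.png

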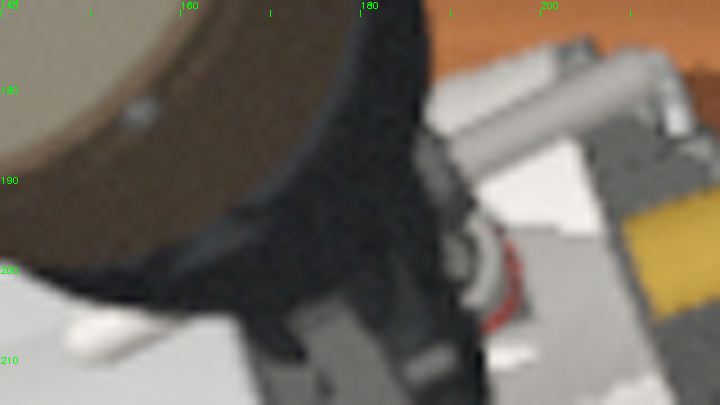

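Request:
jog_arm:
  increments:
    - [-0.0005, 0.001, 0.005, 1]
    - [-0.0005, 0.001, 0.005, 2]
    - [-0.0005, 0.001, 0.005, 3]
    - [-0.0005, 0.001, 0.005, 3]
    - [-0.0005, 0.001, 0.005, 3]

```text
clock: 13.7
position: [605.6, 72.0, 207.3]
ee_rot: [0.844, -0.536, 0.011, -0.007]
contact_force: [-6.5, 0.9, 16.6]
gripper_width: 15.0
```

Run:
```python
from h import *
row((606.3,70.7,207),-66)
```

```text
cur [605.6  72.  207.3] psi -64.87 tilt z [ 0.027   0.     -0.9996] j6 2.6 F [-6.5  0.9 16.6] T [0.47 2.38 0.37] w 15.0 t 13.7
row [ 0.0014 -0.      0.0003] turn 1.1
```

Run:
```python
from h import *
t=get_image('top'); s=get_image('scene')
crop(t,140,170,80,45,9,'x.png')
crop(s,385,130,60,70,10,'y.png')
st=read_state(); M=R.from_quat(st['ee_rot']).as_matrix(); g=st['position']-2*M[:,2]
for psi in(-50,-58,-62,-65):
    d=np.array([np.cos(np.radians(psi)),np.sin(np.radians(psi)),0])
    for n in('top','scene'):
        a,b=proj(n,[g-53*d,g+53*d]); print(psi,n,a,b,np.degrees(np.arctan2(*(b-a)[::-1])))
```

```text
-50 top [150.95284809 213.32071854] [207.03518295 170.83198187] -37.14806235201337
-50 scene [400.47015111 139.17038051] [412.70188075 159.55731112] 59.037129428676074
-58 top [148.32098764 209.34713826] [209.68732804 174.72694965] -29.42977855850917
-58 scene [404.20260707 139.06179886] [408.57573139 159.67681126] 78.02322153964572
-62 top [147.23032106 207.23027132] [210.79626896 176.80710321] -25.576147399466635
-62 scene [406.08858273 139.07557838] [406.49082512 159.65338268] 88.8801595854138
-65 top [146.51532006 205.59429461] [211.5282681 178.4172757] -22.68613286878998
-65 scene [407.50525735 139.11572736] [404.92723037 159.59949202] 97.1733632709851
```

View pics/x.png

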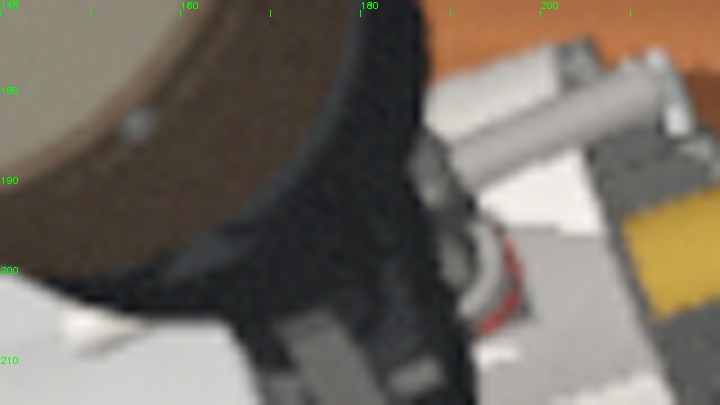

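View pics/y.png

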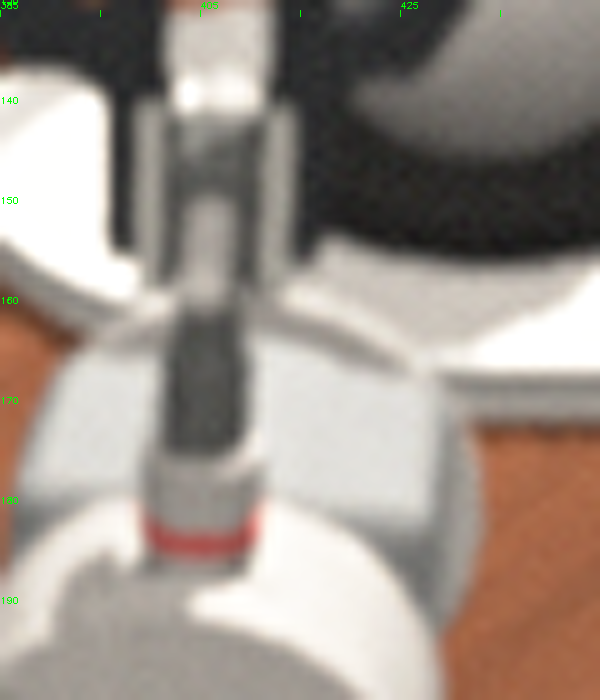

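Request:
jog_arm:
  increments:
    - [0, 0, 0.005, 2]
    - [0, 0, 0.005, 4]
    - [0, 0, 0.005, 5]
    - [0, 0, 0.005, 5]

```text
clock: 14.3
position: [605.7, 72.0, 207.3]
ee_rot: [0.821, -0.571, 0.012, -0.008]
contact_force: [-8.5, 1.7, 18.0]
gripper_width: 15.3
```

Run:
```python
from h import *
row((606.3,70.7,207),-66)
t=get_image('top'); s=get_image('scene')
crop(t,140,170,80,45,9,'x2.png')
crop(s,385,130,60,70,10,'y2.png')
```

```text
cur [605.7  72.  207.3] psi -69.66 tilt z [ 0.0296 -0.001  -0.9996] j6 -2.3 F [-8.5  1.7 18. ] T [0.52 3.   0.52] w 15.3 t 14.3
row [ 0.0014 -0.0001  0.0003] turn -3.7
```

View pics/x2.png

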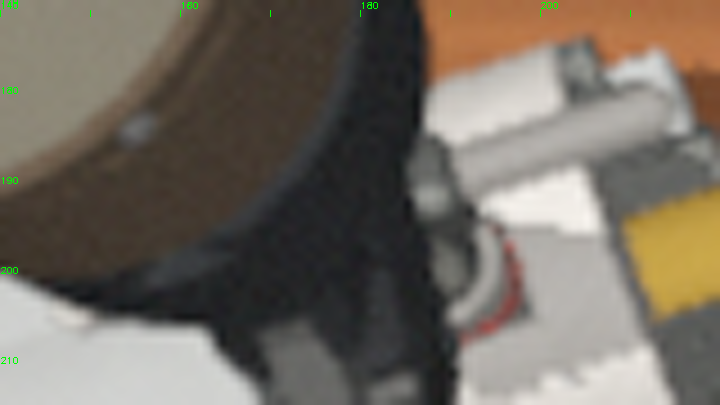

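View pics/y2.png

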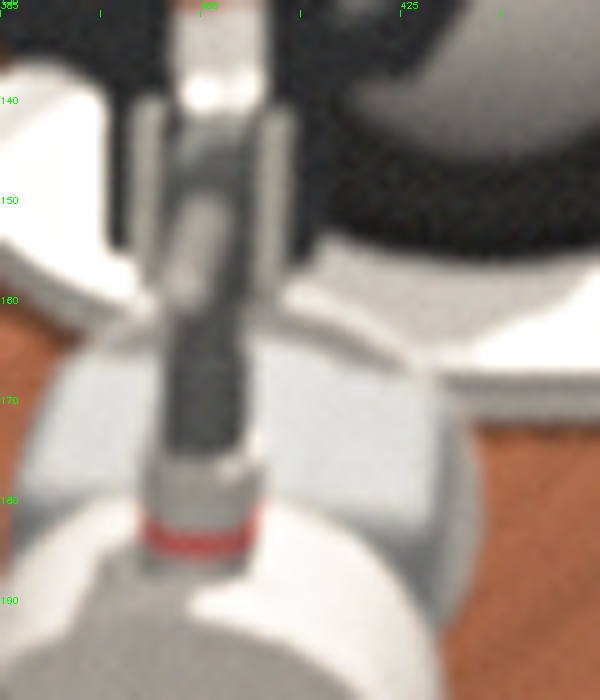

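Run:
```python
from h import *
s0=cv2.imread('pics/scene0.png')[:,:,::-1]; s=get_image('scene')
a=cv2.resize(s0[170:250,370:440,::-1],None,fx=5.6,fy=5.6,interpolation=cv2.INTER_CUBIC)
b=cv2.resize(s[170:250,370:440,::-1],None,fx=5.6,fy=5.6,interpolation=cv2.INTER_CUBIC)
cv2.imwrite('pics/z.png',np.hstack([a,b]))
```

```text
(no output)
```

View pics/z.png

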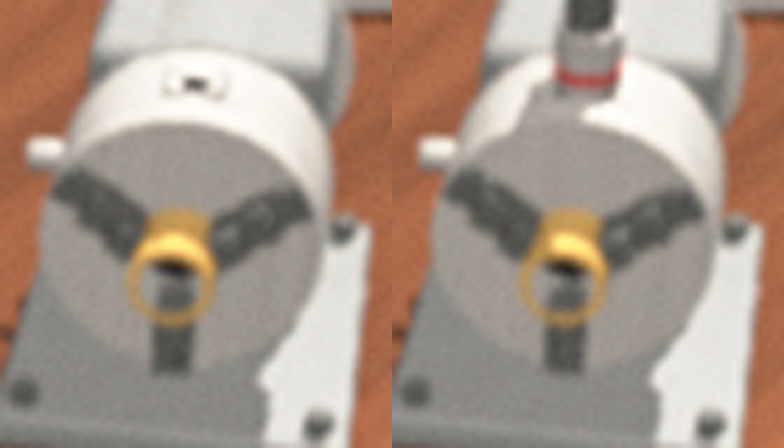

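Request:
jog_arm:
  increments:
    - [0, 0.0005, 0.0045, 2]
    - [0, 0.0005, 0.0045, 4]
    - [0, 0.0005, 0.0045, 6]
    - [0, 0.0005, 0.0045, 6]
    - [0, 0.0005, 0.0045, 6]

```text
clock: 15.08
position: [605.4, 72.1, 207.3]
ee_rot: [0.791, -0.612, 0.013, -0.009]
contact_force: [-6.4, 2.7, 16.1]
gripper_width: 14.9
```

Run:
```python
from h import *
row((606.3,70.7,207),-76)
t=get_image('top'); s=get_image('scene')
crop(t,140,170,80,45,9,'x3.png')
crop(s,385,130,60,70,10,'y3.png')
```

```text
cur [605.4  72.1 207.3] psi -75.45 tilt z [ 0.0323 -0.0015 -0.9995] j6 -8.2 F [-6.4  2.7 16.1] T [0.63 2.64 0.52] w 14.9 t 15.075
row [ 0.0015 -0.0005  0.0003] turn 0.5
```

View pics/x3.png

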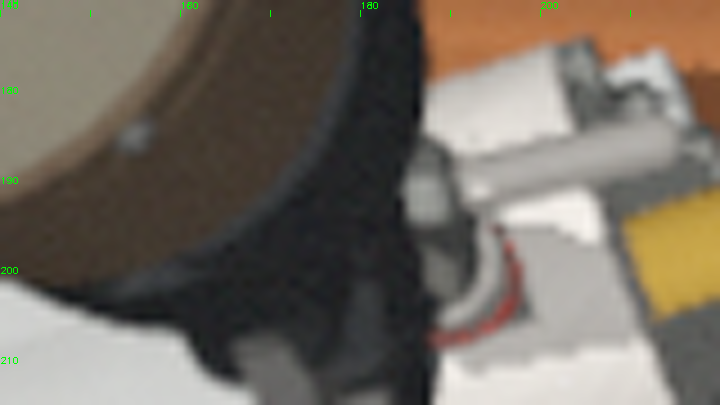

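View pics/y3.png

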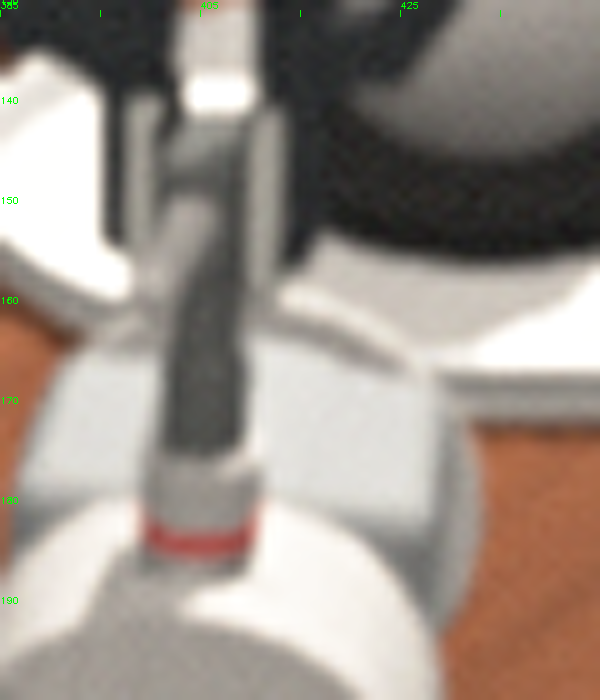

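Request:
jog_arm:
  increments:
    - [0, 0, 0.0045, 2]
    - [0, 0, 0.0045, 4]
    - [0, 0, 0.0045, 6]
    - [0, 0, 0.0045, 8]
    - [0, 0, 0.0045, 8]

```text
clock: 15.8
position: [605.3, 72.2, 207.3]
ee_rot: [0.747, -0.664, 0.014, -0.011]
contact_force: [-8.5, 2.4, 14.9]
gripper_width: 15.3
```

Run:
```python
from h import *
row((606.3,70.7,207),-76)
t=get_image('top'); s=get_image('scene')
crop(t,140,170,80,45,9,'x4.png')
crop(s,385,130,60,70,10,'y4.png')
```

```text
cur [605.3  72.2 207.3] psi -83.3 tilt z [ 0.0344 -0.0021 -0.9994] j6 -16.2 F [-8.5  2.4 14.9] T [0.61 2.84 0.36] w 15.3 t 15.8
row [ 0.0016 -0.0008  0.0003] turn -7.3
```

View pics/x4.png

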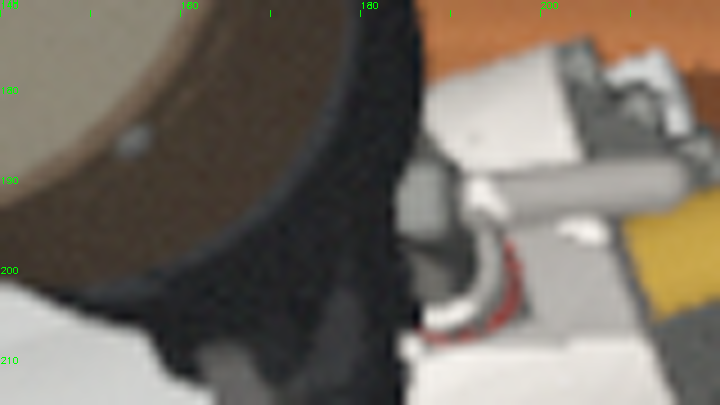

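View pics/y4.png

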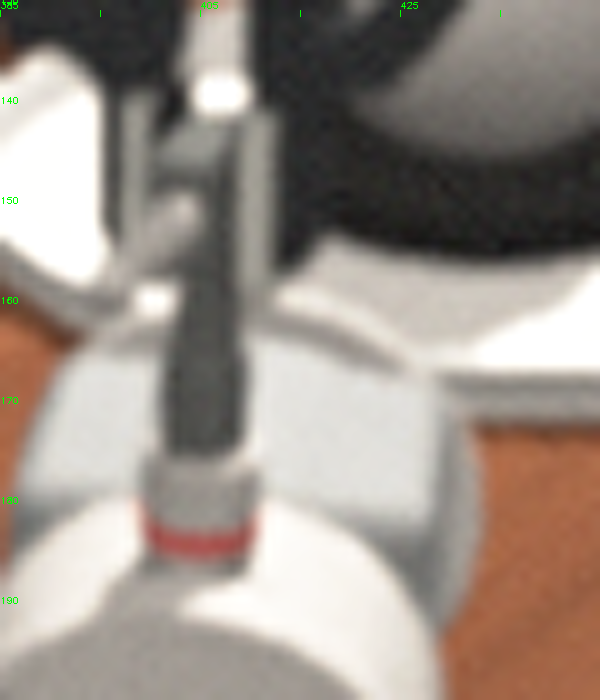

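Run:
```python
from h import *
st=read_state(); M=R.from_quat(st['ee_rot']).as_matrix(); g=st['position']-2*M[:,2]
for psi in(-50,-60,-70,-75,-80,-83,-86):
    d=np.array([np.cos(np.radians(psi)),np.sin(np.radians(psi)),0])
    a=proj('top',[g+16*d,g+55*d]); b=proj('scene',[g+17*d,g+55*d])
    print(psi,((a-[140,170]+.5)*9).round(0).tolist(), ((b-[385,130]+.5)*10).round(0).tolist())
```

```text
-50 [[432.0, 146.0], [616.0, 7.0]] [[236.0, 226.0], [283.0, 304.0]]
-60 [[441.0, 160.0], [646.0, 53.0]] [[220.0, 226.0], [230.0, 305.0]]
-70 [[447.0, 175.0], [668.0, 103.0]] [[204.0, 226.0], [176.0, 303.0]]
-75 [[449.0, 182.0], [675.0, 130.0]] [[196.0, 225.0], [149.0, 300.0]]
-80 [[450.0, 190.0], [680.0, 157.0]] [[189.0, 224.0], [123.0, 297.0]]
-83 [[451.0, 195.0], [681.0, 174.0]] [[184.0, 223.0], [108.0, 294.0]]
-86 [[451.0, 200.0], [682.0, 190.0]] [[180.0, 222.0], [93.0, 292.0]]
```

Request:
jog_arm:
  increments:
    - [0, 0.001, 0.0045, -4]
    - [0, 0.001, 0.0045, -8]
    - [0, 0.001, 0.0045, -12]
    - [0, 0.001, 0.0045, -12]

```text
clock: 16.4
position: [604.9, 72.2, 207.3]
ee_rot: [0.813, -0.582, 0.016, -0.01]
contact_force: [-6.4, 1.0, 15.0]
gripper_width: 15.5
```

Run:
```python
from h import *
row((606.3,70.7,207),-61)
```

```text
cur [604.9  72.2 207.3] psi -71.21 tilt z [ 0.0379 -0.0021 -0.9993] j6 -4.2 F [-6.4  1.  15. ] T [ 0.5   2.42 -0.03] w 15.5 t 16.4
row [ 0.0019 -0.0009  0.0003] turn -10.2
```

Run:
```python
from h import *
t=get_image('top'); s=get_image('scene')
crop(t,140,170,80,45,9,'x5.png')
crop(s,385,130,60,70,10,'y5.png')
st=read_state(); M=R.from_quat(st['ee_rot']).as_matrix(); g=st['position']-2*M[:,2]
for psi in(-60,-68,-71,-75,-80,-83):
    d=np.array([np.cos(np.radians(psi)),np.sin(np.radians(psi)),0])
    a=proj('top',[g+16*d,g+55*d]); b=proj('scene',[g+17*d,g+55*d])
    print(psi,((a-[140,170]+.5)*9).round(0).tolist(), ((b-[385,130]+.5)*10).round(0).tolist())
```

```text
-60 [[440.0, 162.0], [646.0, 55.0]] [[218.0, 226.0], [227.0, 304.0]]
-68 [[445.0, 174.0], [664.0, 96.0]] [[205.0, 225.0], [184.0, 303.0]]
-71 [[447.0, 179.0], [669.0, 111.0]] [[201.0, 225.0], [168.0, 302.0]]
-75 [[448.0, 185.0], [674.0, 133.0]] [[194.0, 224.0], [147.0, 300.0]]
-80 [[450.0, 193.0], [679.0, 160.0]] [[187.0, 223.0], [121.0, 296.0]]
-83 [[450.0, 198.0], [681.0, 177.0]] [[182.0, 223.0], [106.0, 294.0]]
```

View pics/x5.png

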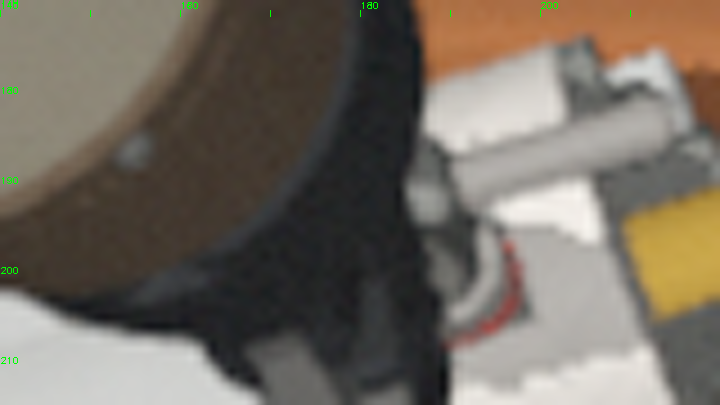

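View pics/y5.png

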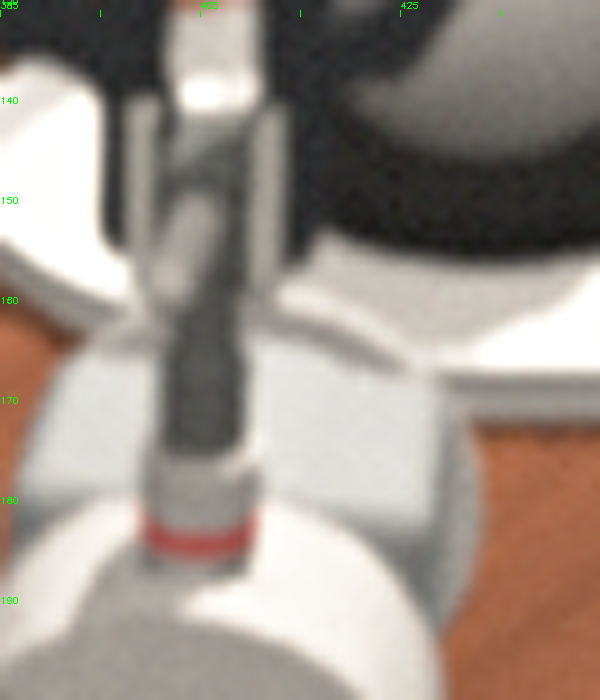

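Request:
jog_arm:
  increments:
    - [0, 0.001, 0.004, 3]
    - [0, 0.001, 0.004, 6]
    - [0, 0.001, 0.004, 6]

```text
clock: 16.88
position: [604.5, 72.1, 207.3]
ee_rot: [0.782, -0.623, 0.017, -0.012]
contact_force: [-4.8, 2.7, 13.0]
gripper_width: 14.9
```

Run:
```python
from h import *
row((606.3,70.7,207),-61)
```

```text
cur [604.5  72.1 207.3] psi -77.17 tilt z [ 0.0415 -0.0019 -0.9991] j6 -10.2 F [-4.8  2.7 13. ] T [0.62 2.1  0.04] w 14.9 t 16.875
row [ 0.0018 -0.0014  0.0004] turn -16.2
```

Run:
```python
from h import *
s0=cv2.imread('pics/scene0.png'); s=get_image('scene')[:,:,::-1]
A=s0[190:240,375:435];B=s[190:240,375:435]
d=cv2.absdiff(A,B)*3
o=np.hstack([cv2.resize(x,None,fx=6.5,fy=6.5,interpolation=cv2.INTER_CUBIC) for x in(A,B)])
d=cv2.resize(d,None,fx=4,fy=4,interpolation=cv2.INTER_NEAREST); pad=np.zeros((d.shape[0],o.shape[1],3),np.uint8); pad[:,:d.shape[1]]=d
cv2.imwrite('pics/dd.png',np.vstack([o,pad]))
row((0,0,0),0)
```

```text
cur [604.5  72.1 207.3] psi -77.15 tilt z [ 0.0415 -0.0019 -0.9991] j6 -10.2 F [-5.2  0.6 12.7] T [0.64 2.12 0.05] w 15.0 t 16.925
row [-0.0664  0.6132  0.1822] turn -77.2
```

View pics/dd.png

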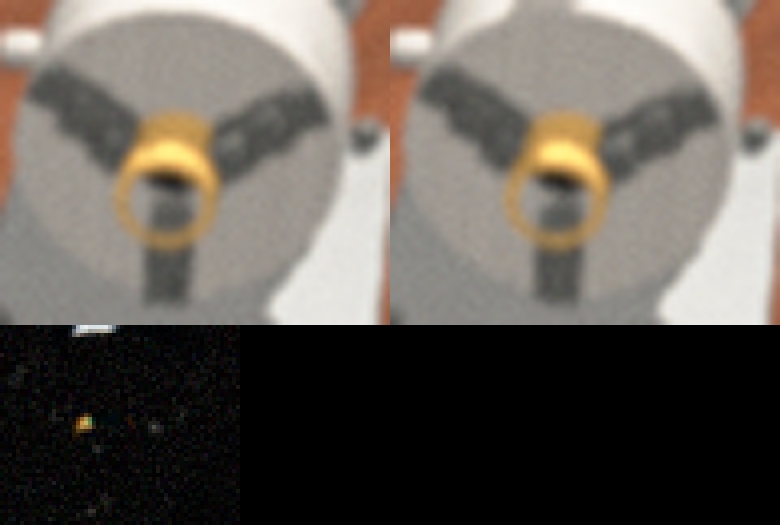

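Run:
```python
from h import *
now=get_image('scene')[:,:,::-1]; s0=cv2.imread('pics/scene0.png')
P={}
P['r -6']=cv2.resize(cv2.imread('pics/r.png'),(80,80),interpolation=cv2.INTER_AREA)[205-130:,:]
def f(im,x0,y0,w,h): 
    return cv2.resize(im,(w,h),interpolation=cv2.INTER_AREA)
s=f(cv2.imread('pics/s.png'),360,130,90,90); u=f(cv2.imread('pics/u.png'),360,130,90,90)
R_=lambda im,x0,y0: im[200-y0:219-y0,378-x0:432-x0]
L=[('start',R_(s0,0,0)),('-44',R_(s,360,130)),('-62',R_(u,360,130)),('now',R_(now,0,0))]
for n,a in L: print(n,[round(float(np.abs(a.astype(float)-b.astype(float)).mean()),2) for _,b in L], a[13:17,17:20,2].ravel(), a[11:17,34:42].mean().round(1))
cv2.imwrite('pics/jj.png',np.vstack([cv2.resize(a,None,fx=7,fy=7,interpolation=cv2.INTER_CUBIC) for _,a in L]))
```

```text
start [0.0, 3.38, 3.49, 3.54] [186 236 246 224 248 248 228 232 228 201 185 158] 105.9
-44 [3.38, 0.0, 1.71, 2.19] [140 171 196 159 180 193 172 178 178 173 163 148] 109.7
-62 [3.49, 1.71, 0.0, 2.08] [140 172 197 159 180 194 173 179 178 174 163 146] 110.1
now [3.54, 2.19, 2.08, 0.0] [141 178 218 158 182 211 172 180 187 175 164 144] 110.5
```

View pics/jj.png

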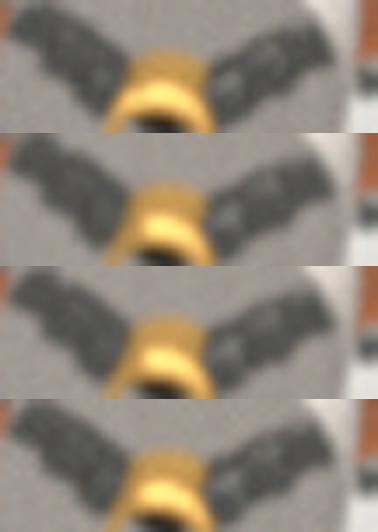

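Request:
jog_arm:
  increments:
    - [0, 0, -0.02, 0]
    - [0, 0, -0.05, 0]
    - [-0.036, -0.024, -0.06, 0]
    - [-0.071, -0.047, -0.06, 0]
    - [-0.071, -0.047, -0.06, 0]

```text
clock: 17.6
position: [632.5, 154.4, 267.1]
ee_rot: [0.783, -0.622, 0.016, -0.012]
contact_force: [-0.2, -0.1, -3.5]
gripper_width: 15.2
```

Run:
```python
from h import *
t=get_image('top'); s=get_image('scene')
row((606.3,70.7,262),-6.7)
crop(t,176,186,30,30,20,'A.png'); cv2.imwrite('pics/B.png',t[:,:,::-1]); cv2.imwrite('pics/B2.png',s[:,:,::-1])
```

```text
cur [631.6 152.1 267.3] psi -77.12 tilt z [ 0.0396 -0.0025 -0.9992] j6 -15.9 F [-0.6 -1.  -2.8] T [-0.02  0.13  0.02] w 14.8 t 17.7
row [0.0736 0.043  0.0045] turn -70.4
```

View pics/A.png

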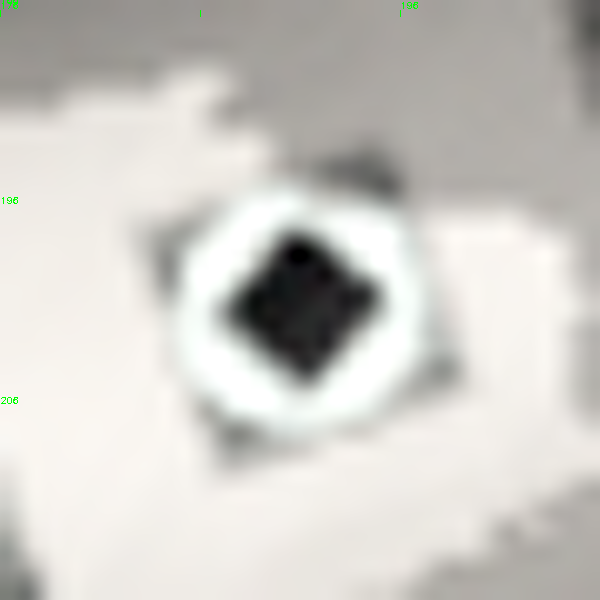

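View pics/B2.png

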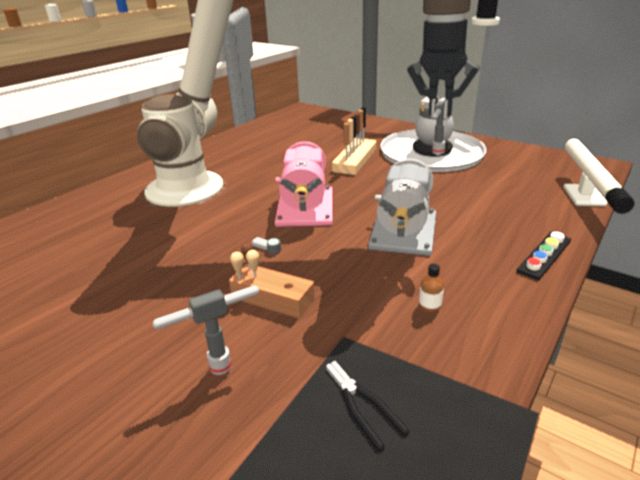

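Run:
```python
from h import *
def ang(im):
    s=20; c=cv2.resize(im[186:216,176:206],None,fx=s,fy=s,interpolation=cv2.INTER_CUBIC); g=cv2.cvtColor(c,cv2.COLOR_BGR2GRAY)
    for th in(80,110,140):
        m=(g<th).astype(np.uint8); n,l,st,ce=cv2.connectedComponentsWithStats(m)
        k=l[305,300]; pts=np.argwhere(l==k)[:,::-1].astype(np.float32); r=cv2.minAreaRect(pts); bx=cv2.boxPoints(r)
        P=at_z('top',[(176-.5+x/s,186-.5+y/s) for x,y in bx],135); e=[P[1]-P[0],P[2]-P[1]]
        print(th,r,P.mean(0).round(1),[round(np.degrees(np.arctan2(q[1],q[0]))%90,1) for q in e])
ang(cv2.imread('pics/top0.png')); ang(cv2.imread('pics/B.png'))
row((601.7,71.1,240),-39)
st=read_state(); M=R.from_quat(st['ee_rot']).as_matrix(); g=st['position']-2*M[:,2]
s=cv2.imread('pics/B2.png')[:,:,::-1]
overlay('scene',s,400,70,70,90,8,'C.png')
```

```text
80 ((301.16802978515625, 305.07598876953125), (107.68903350830078, 111.17729949951172), 10.30484676361084) [606.3  71.  135. ] [np.float64(83.0), np.float64(81.1)]
110 ((300.8494567871094, 304.81591796875), (114.97758483886719, 117.86091613769531), 9.090276718139648) [606.3  71.  135. ] [np.float64(84.2), np.float64(82.3)]
140 ((300.2838134765625, 305.79730224609375), (122.8060302734375, 124.45001983642578), 9.462322235107422) [606.2  71.  135. ] [np.float64(83.8), np.float64(81.9)]
80 ((301.6635437011719, 304.0380859375), (103.35407257080078, 108.6297378540039), 39.66783905029297) [606.4  70.9 135. ] [np.float64(53.4), np.float64(51.9)]
110 ((301.9024963378906, 304.8753662109375), (111.43524169921875, 116.20711517333984), 39.42780303955078) [606.3  70.9 135. ] [np.float64(53.7), np.float64(52.2)]
140 ((301.73150634765625, 305.4261474609375), (119.06919860839844, 123.76844787597656), 39.68545150756836) [606.3  70.9 135. ] [np.float64(53.4), np.float64(51.9)]
cur [631.6 152.1 267.3] psi -77.12 tilt z [ 0.0396 -0.0025 -0.9992] j6 -15.9 F [-0.6 -1.  -2.8] T [-0.02  0.13  0.02] w 14.8 t 17.7
row [0.0719 0.0483 0.0263] turn -38.1
```

View pics/C.png

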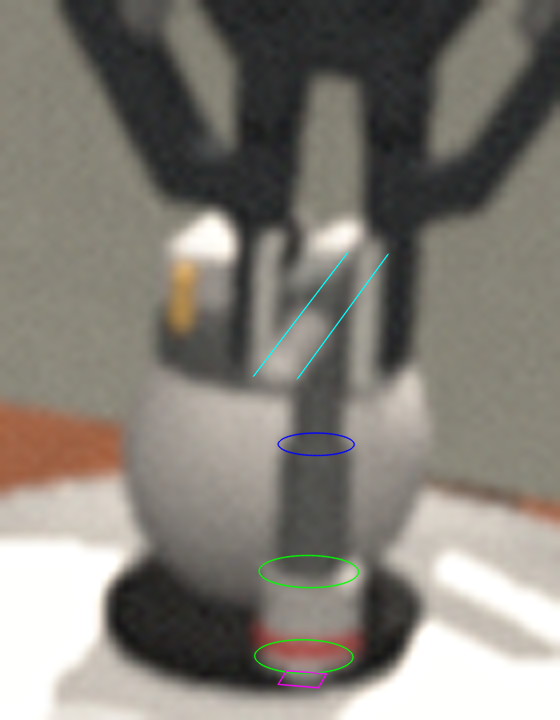

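Request:
jog_arm:
  increments:
    - [0.036, 0.024, 0, -10]
    - [0.072, 0.048, 0, -20]
    - [0.072, 0.048, 0, -30]
    - [0.072, 0.048, 0.01, -39]
    - [0.072, 0.048, 0.026, -39]
    - [0.072, 0.048, 0.026, -39]
    - [0.072, 0.048, 0.026, -39]

```text
clock: 18.58
position: [602.1, 71.0, 240.3]
ee_rot: [0.945, -0.327, 0.019, -0.005]
contact_force: [-0.0, -0.7, -2.2]
gripper_width: 14.7
```

```bash
cat >> h.py <<'E'
def axis_info():
    st=read_state(); M=R.from_quat(st['ee_rot']).as_matrix(); p=st['position']; z=M[:,2]
    q=p+z*((126-p[2])/z[2]); print('axis at z126',q.round(2),'tip',(p+90*z).round(2)); e=np.array([606.3,70.9,126])-q
    print('shift needed tool xy mm',(M.T@e)[:2].round(2))
E
python3 - <<'E'
from h import *
row((601.7,71.1,240),-38); axis_info()
t=get_image('top'); s=get_image('scene')
e=[sq(606.3,70.9,-37.2)]
overlay('scene',s,370,110,80,80,9,'D.png',e)
overlay('top',t,155,170,70,60,11,'E.png',e)
E
```

```text
cur [602.1  71.  240.3] psi -38.19 tilt z [ 0.0397 -0.0029 -0.9992] j6 28.8 F [-0.  -0.7 -2.2] T [ 0.02  0.15 -0.02] w 14.7 t 18.575
row [-0.0004  0.0002  0.0003] turn -0.2
axis at z126 [606.64  70.63 126.  ] tip [605.67  70.7  150.38]
shift needed tool xy mm [-0.43  0.  ]
```

View pics/D.png

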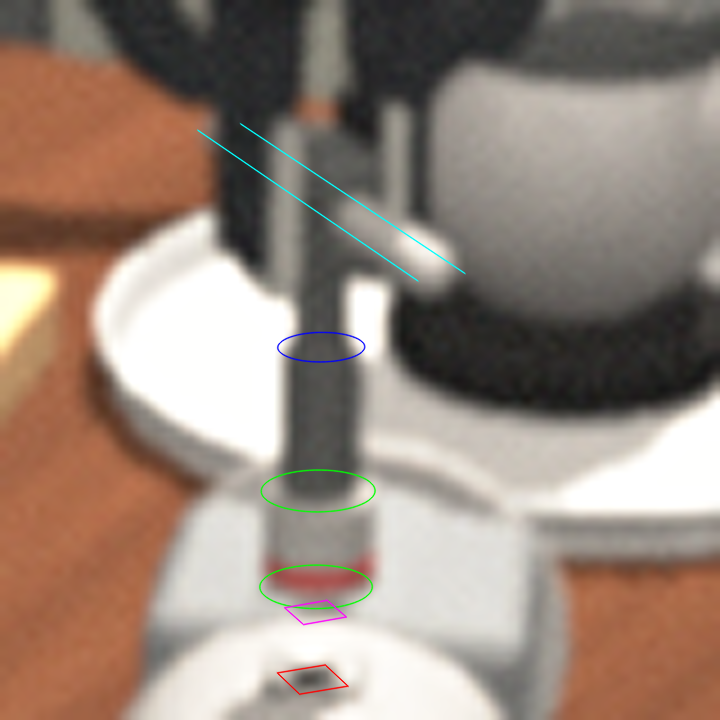

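View pics/E.png

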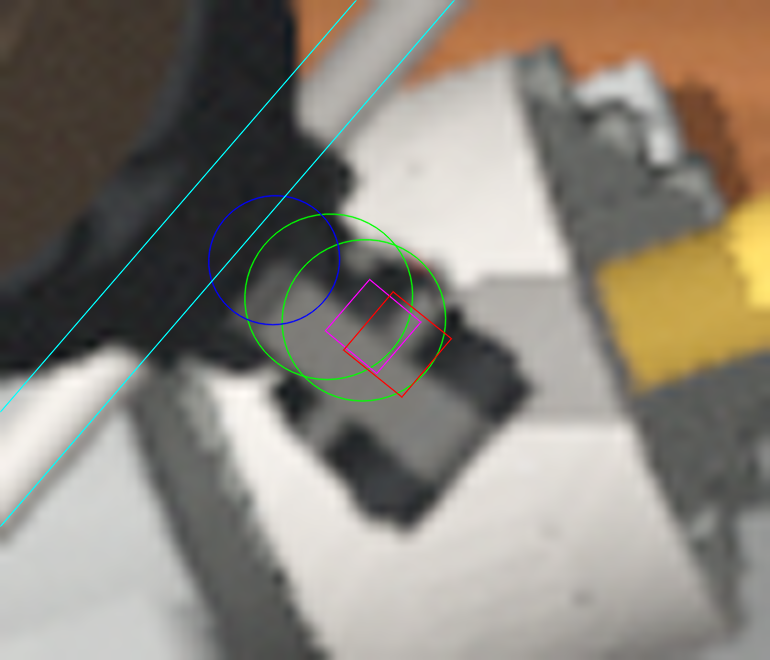

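Request:
jog_arm:
  increments:
    - [-0.0004, 0, 0.007, 0]
    - [-0.0004, 0, 0.014, 0]
    - [-0.0004, 0, 0.018, 0]
    - [-0.0004, 0, 0.0205, 0]
    - [-0.0004, 0, 0.0205, 0]

```text
clock: 19.3
position: [602.9, 71.5, 220.3]
ee_rot: [0.945, -0.327, 0.02, -0.006]
contact_force: [0.6, -0.3, -2.6]
gripper_width: 14.9
```

Run:
```python
from h import *
row((601.7,71.1,207),-38); axis_info()
```

```text
cur [602.9  71.5 220.3] psi -38.16 tilt z [ 0.0409 -0.0024 -0.9992] j6 28.8 F [ 0.6 -0.3 -2.6] T [0.08 0.13 0.  ] w 14.9 t 19.3
row [-0.0012  0.0014  0.0133] turn -0.2
axis at z126 [606.78  71.23 126.  ] tip [606.6   71.24 130.42]
shift needed tool xy mm [-0.17  0.56]
```

Request:
jog_arm:
  increments:
    - [-0.0003, 0.0006, 0.005, 0]
    - [-0.0004, 0.0007, 0.01, 0]
    - [-0.0005, 0.0008, 0.014, 0]
    - [-0.0006, 0.0008, 0.0165, 0]
    - [-0.0006, 0.0008, 0.0175, 0]
    - [-0.0006, 0.0008, 0.0175, 4]
    - [-0.0006, 0.0008, 0.0175, 8]
    - [-0.0006, 0.0008, 0.0175, 11]
    - [-0.0006, 0.0008, 0.0175, 13]
    - [-0.0006, 0.0008, 0.0175, 13]

```text
clock: 20.55
position: [603.3, 71.5, 207.6]
ee_rot: [0.902, -0.431, 0.021, -0.009]
contact_force: [-7.3, 2.2, 15.7]
gripper_width: 15.6
```

Run:
```python
from h import *
row((601.7,71.1,207),-38); axis_info()
```

```text
cur [603.3  71.5 207.6] psi -51.08 tilt z [ 0.0453 -0.0021 -0.999 ] j6 15.8 F [-7.3  2.2 15.7] T [0.65 2.35 0.09] w 15.6 t 20.55
row [-0.0007  0.0015  0.0006] turn -13.1
axis at z126 [607.    71.28 126.  ] tip [607.38  71.26 117.72]
shift needed tool xy mm [-0.15  0.78]
```

Request:
jog_arm:
  increments:
    - [-0.0003, 0.001, 0.0055, 2]
    - [-0.0003, 0.001, 0.0055, 4]
    - [-0.0003, 0.001, 0.0055, 4]

```text
clock: 20.92
position: [603.3, 71.6, 207.5]
ee_rot: [0.887, -0.461, 0.023, -0.011]
contact_force: [-6.5, 2.7, 18.1]
gripper_width: 15.2
```

Run:
```python
from h import *
row((601.7,71.1,207),-38); axis_info()
```

```text
cur [603.3  71.6 207.5] psi -54.97 tilt z [ 0.0505 -0.0016 -0.9987] j6 11.8 F [-6.5  2.7 18.1] T [0.85 2.58 0.13] w 15.2 t 20.925
row [-0.0006  0.0016  0.0004] turn -17.0
axis at z126 [607.43  71.43 126.  ] tip [607.86  71.42 117.57]
shift needed tool xy mm [-0.22  1.23]
```

Request:
jog_arm:
  increments:
    - [-0.0003, 0.001, 0.005, 2]
    - [-0.0003, 0.001, 0.005, 4]
    - [-0.0003, 0.001, 0.005, 5]
    - [-0.0003, 0.001, 0.005, 5]

```text
clock: 21.42
position: [603.0, 71.6, 207.5]
ee_rot: [0.867, -0.498, 0.024, -0.013]
contact_force: [-6.9, 3.4, 17.3]
gripper_width: 15.1
```

Run:
```python
from h import *
row((601.7,71.1,207),-38); axis_info()
t=get_image('top'); s=get_image('scene')
crop(t,140,170,80,45,9,'F.png')
crop(s,385,130,60,70,10,'G.png')
st=read_state(); M=R.from_quat(st['ee_rot']).as_matrix(); g=st['position']-2*M[:,2]
for psi in(-52,-56,-60,-64):
    d=np.array([np.cos(np.radians(psi)),np.sin(np.radians(psi)),0])
    a=proj('top',[g+16*d,g+55*d]); b=proj('scene',[g+17*d,g+55*d])
    print(psi,((a-[140,170]+.5)*9).round(0).tolist(), ((b-[385,130]+.5)*10).round(0).tolist())
```

```text
cur [603.   71.6 207.5] psi -59.82 tilt z [ 0.0547 -0.0015 -0.9985] j6 6.8 F [-6.9  3.4 17.3] T [0.65 2.7  0.34] w 15.1 t 21.425
row [-0.0002  0.0014  0.0004] turn -21.8
axis at z126 [607.46  71.5  126.  ] tip [607.92  71.49 117.62]
shift needed tool xy mm [-0.06  1.3 ]
-52 [[436.0, 162.0], [625.0, 29.0]] [[221.0, 224.0], [259.0, 302.0]]
-56 [[439.0, 168.0], [637.0, 47.0]] [[214.0, 224.0], [238.0, 302.0]]
-60 [[443.0, 173.0], [648.0, 66.0]] [[208.0, 224.0], [216.0, 303.0]]
-64 [[445.0, 179.0], [658.0, 86.0]] [[201.0, 224.0], [195.0, 302.0]]
```

View pics/F.png

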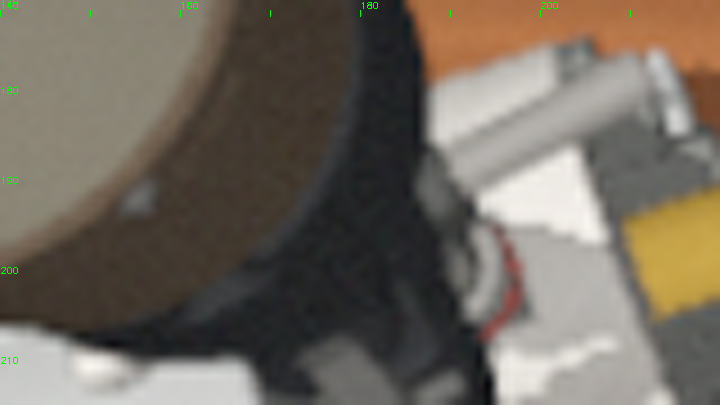

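View pics/G.png

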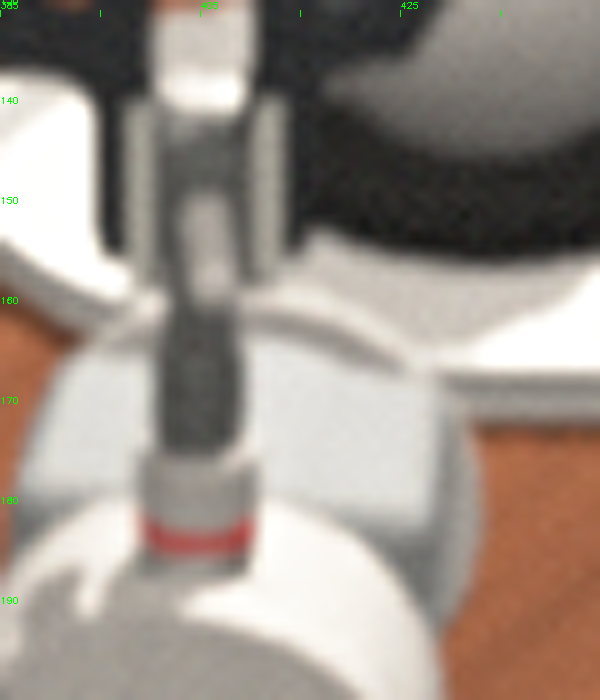

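Run:
```python
from h import *
get_image('top'); s=get_image('scene'); row((0,0,207),-60); axis_info()
cv2.imwrite('pics/end.png',s[:,:,::-1])
```

```text
cur [603.   71.6 207.5] psi -59.81 tilt z [ 0.0546 -0.0015 -0.9985] j6 6.8 F [-8.   1.9 18.6] T [0.76 2.72 0.32] w 14.9 t 21.625
row [-0.2412  0.5563 -0.0324] turn 0.2
axis at z126 [607.45  71.49 126.  ] tip [607.91  71.48 117.61]
shift needed tool xy mm [-0.07  1.29]
```

View pics/end.png

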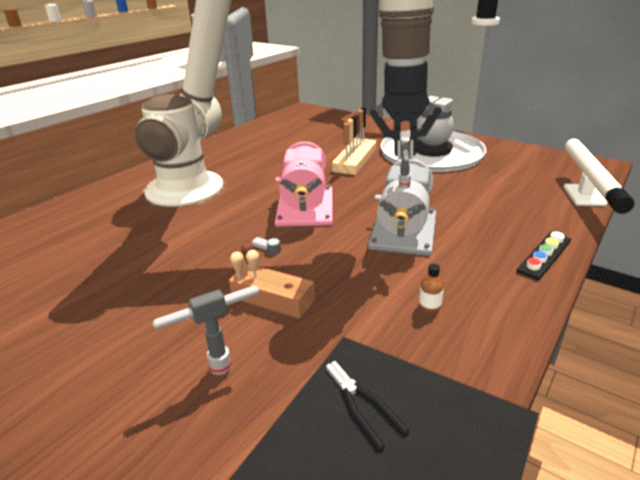

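The picture shows the key upright in the grey chuck's socket at about (405, 170). Pliers, oil bottle and loupe are where they started. Push (about 20 N) and torque (0.32 N m) are steady, so I'm handing in.

Run:
```python
from h import *
print(job_done()); row((0,0,207),-60)
```

```text
the job is handed in; nothing more can be done
None
the job is handed in; nothing more can be done
```

I took the key out of the block, seated it in the grey chuck's socket, pressed it home and tightened it clockwise. I handed in at about 21.6 s, still holding it. I think the chuck is at its stop, but I couldn't confirm the pinion angle directly.

**Overturned and redone:** on the first tightening I turned the key well past the expected stop, to about 76° from where it went in. I lifted it out to look and the socket had turned only about 30°. That puts the pinion at about 1.03–1.04 rad, if its zero lines up with the head's x axis. I put the key back in, pressed it home and tightened again.

**Last checks:**
- **Pressed home:** the push was steady at about 20 N, counting the key's weight, against the spring's 11 N. The tool height was 207.5 mm, about where a fully home key should be.
- **Tight:** the clockwise torque was 0.32 N m and holding, about four times the pinion's stated friction. It had climbed from 0.09 to 0.34 N m over the last 9°, which fits the stop.
- **Other objects:** the pliers, oil bottle and loupe looked undisturbed in the last picture.

**What disagreed:**
- **Torque:** during the first tightening it levelled off at about 0.5 N m while the key kept turning, so the key was probably forcing its way round in the socket.
- **Final angle:** the key ended about 9° past where I expected it to meet the stop.
- **Jaws:** I couldn't see them move clearly enough in the pictures to confirm the clamping.
- **Tilt:** the tool was leaning about 3° at the end, with roughly 8 N of side load.

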